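Put the imaging test kit back in its places

TASK

Set up the imaging test kit for the morning: lower the brass resolution grid over the two dowel pins of the blue base until it lies flat on it, then the copper filter over the same pins so that it lies flat on the grid. Lay the yellow arrow marker flat inside the yellow arrow outline, pointing the way the outline points, and lay the grey magnetic marker holder inside the grey rectangle on the white pad. Leave the kidney dish and the tape roll where they are.

Things in the scene. Friction and masses are not known exactly. Their poses are not given: they have to be found in the camera images.
- grid_center (a point): Brass resolution grid: flat brass plate 110 (x) x 46 (y) x 12 mm (z) with fine dark engraved lines on top and two 16 mm through holes on its x axis, 40 mm either side of the middle. About 0.4 kg, loose, lies flat. The point is its centre, 6 mm above its underside; x along its length, z up. Can be gripped across its 46 mm width. Either way round fits the pins.
- filter_center (a point): Copper filter: copper sheet 110 (x) x 56 (y) x 4 mm (z) with two 16 mm through holes on its x axis, 40 mm either side of the middle, and a black grip bar standing on its middle, 40 (x) x 14 (y) mm, whose top is 30 mm above the sheet's underside. About 0.23 kg, loose, lies flat. The point is the centre of the grip bar, 17 mm above the underside; x along the length, z up. Either way round fits the pins.
- arrow_center (a point): Yellow acrylic arrow marker, 12 mm thick, lying flat: shaft 22 mm wide, from 43 mm behind this point to the head, whose greatest width of 49 mm is 7 mm ahead of the point, tapering to the blunt tip 43 mm ahead. About 35 g, loose. The point is the middle of its 86 mm length, 6 mm above its underside; x points to the tip, z up. Can be gripped across the shaft 15 to 20 mm behind the point.
- arrow_tip (a point): The tip of the yellow arrow marker, 43 mm ahead (+x) of its centre and at the same height; same axes.
- holder_center (a point): Grey magnetic marker holder: grey plastic block 70 (x) x 34 (y) x 24 mm (z), with a shallow channel along x on top showing two steel discs. About 90 g, loose; nothing in the scene attracts it. The point is its centre, 12 mm above its underside; x along its length, z up. Either way round fits.
- base: Blue pinned base block, fixed, 120 (x) x 36 (y) x 20 mm high, with two upright steel dowel pins on its x axis 40 mm either side of the middle, 8 mm in diameter with a tapered end, standing 26 mm above the block's top. Narrower than the plates that go on it. Origin at the middle of its underside, on the shelf surface; x along its length, z up.
- arrow_pad: Black pad, fixed, 110 (x) x 72 (y) x 3 mm thick, with a yellow arrow outline on top about 5 mm larger all round than the arrow marker. Origin at the middle of its underside, which is where the middle of the arrow marker belongs; x points the way that the outline points, z up.
- holder_pad: White pad, fixed, 110 (x) x 72 (y) x 3 mm thick, with a dark grey rectangle outline 82 x 46 mm and two steel discs on top. Origin at the middle of its underside, below the centre of the outline; x along its length, z up.
- dish: Bystander: stainless kidney dish, about 95 (x) x 185 (y) mm, 35 mm high, standing loose. Origin at its underside, near its middle.
- tape: Bystander: white tape roll lying flat, 68 mm across, 25 mm high, loose. Origin at the middle of its underside.
Not all that is in view belongs to the job. Of the things shaped like the part that bears filter_center, the copper one is meant.

How it is judged:
By the outcome, as a careful person would: the job done as asked, in the order asked, and still so for the second after the job is handed in, with the robot touching nothing.
It also fails if it takes over 106 s, if anything falls off the work surface, if the arm or the gripper's body presses on something with over 40 N, if the wrist force passes 120 N, or if a joint passes its speed limit or range.

ROBOT

A 6-joint arm with a two-finger parallel gripper is mounted at the origin on the work surface. World frame = base frame: x ahead of the robot, y to its left, z up, the work surface at z = 0. Lengths are in m, angles in rad, forces in N, time in s.
With the tool pointing down it reaches from about 0.275 to 1 m from the base axis. Payload 8.4 kg.
Tool frame: the origin (TCP) lies on the centre line of the jaws, within the pads' length; the fingertips stand 8 mm ahead of it and the grasp point (between the pads) lies 11 mm behind it (finger_overhang is the distance from the TCP to the fingertips, in m); y points along the fingers, x is the direction in which the jaws open and shut, and the axes are right-handed (so a half turn about y gives the same grasp; the last joint's range is limited). The gripper opens to 85 mm and grips with 20 to 120 N. Pads are 22 mm wide; open, the fingers measure 114 mm over their backs; the gripper's body (76 mm by 85 mm) begins 54 mm behind the grasp point. The pads swing forward as they close: fully open they stand 13 mm farther back than shut.
Start: joints at [-1.13, 0.353, 1.633, -0, 1.155, -0.002], TCP at [0.268, -0.565, 0.239] pointing down, gripper open.
Joint ranges: [-2.63, 2.63], [-0.92, 2.1], [0.06, 2.66], [-1.3, 4.44], [0, 2.69], [-3.02, 3.02]. Speed limits (rad/s): [2.22, 2.22, 2.79, 3.14, 3.14, 3.14].

INTERFACE

Orientations are given as a unit quaternion [x, y, z, w].
In Python, from rig import * gives the robot as it stands. The module is installed in compiled form; this text tells all that it offers.
- The arm moves only by the tool play_rows, never from a script. Its argument "series" is a list of rows, each an object with "turn": the turn, a rotation vector about the world's x, y, z in degrees, a list of three; "travel": the shift along the world's x, y, z in cm, a list of three; "claw": the finger opening in cm, from 0 to 8.54. A call has exactly 5 rows; each row shifts and turns the commanded pose from where the row before left it; what a row does not reach is not made up. A row lasts 1/8 s, in which the tool goes at most 62.5 mm and 10.7 degrees, less where a joint would pass 70% of its speed; a pose out of reach is approached as far as the arm can. A call is refused whole if a number of a shift passes 6.25 or a number of a turn 10.7, either way. A call with a gripper value outside its range is refused whole. The fingers move at their own pace and stop on an object; "force" is the grip in N (left out, the last holds). Time passes only in rows, so rows that do not move let the fingers close, or fill a call up. It gives the time, the measured TCP pose, the force and the opening at its end, in the units of the state.
- observe(): the state, without advancing time (a new reading comes with each control period).
- read_camera(name): name is "scene" or "side" or "wrist"; returns a dict with "img" (480x640x3 uint8, red, green, blue), "depth" (480x640 float32, m along the optical axis (not along the pixel's ray), 0 where there is no reading), "fx", "fy", "cx", "cy" (pixels), "rvec" (rotation vector, rad) and "tvec" (3), from world to camera coordinates, as OpenCV has them. Camera axes: x right, y down, z forward; pixel columns grow to the right and rows downward; lengths in m; the calibration is good to about 2 mm. A picture is of the moment at which its call begins.
- close_job(): hands the job in, once; it reports no verdict.
Trained networks look in a picture, given as the dict that the camera call returned (one of the last four; its "shot" number tells which), for a name from the list of things; names that differ only in an ending like _2 or _b are one class to them, and where a whole thing is asked for, a point or a joint stands for the part that bears it (a point fixed in the world has none). Each returns a list of dicts, best first, with "p" (0 to 1); they miss things now and then, are a little off and sometimes report something else, mostly with a low value. They report only what shows in the picture. A call takes as long as a camera call. They do not tell look-alikes from the thing itself.
- recognise(picture, label): "bbox" ([left, top, right, bottom] in pixels, round what is visible of it).
- place_of(picture, label): "at" ([column, row] in pixels: a listed point, or the origin of a listed thing).
The state is a dict: "t": time; "joint_pos": joint angles; "qd": joint speeds; "joint_torque": joint torques, N m; "tool_pos": TCP position; "tool_rot": TCP orientation; "force": force on the tool from outside, world axes, zero at the start; "moment": the same for the moment, N m; "gripper_width": finger opening in m.
Only numpy, scipy, OpenCV 4.12 (cv2) and the standard library are available. Lean on these libraries where they do the work, as an engineer would, in place of code of your own. Each camera call takes 0.05 s, during which the arm holds its last target.

## Working session

There is one attempt and no reset: what is moved stays moved. The work goes in short steps, Python scripts to look and compute and a tool call to move; the robot and the scene stay as the last step left them, time stands still between calls to the robot, and variables do not carry over. Pictures are saved under pics/ and viewed, and the job is handed in when it is done.

Besides the shell and the picture viewer there is one more tool, called after "Emit:" as name(argument=value, ...), one argument or row to a line, values as JSON. play_rows: Moves the arm, as the interface text tells. Its arguments: {"type":"object","properties":{"series":{"type":"array","items":{"type":"object","properties":{"turn":{"type":"array","items":{"type":"number"}},"travel":{"type":"array","items":{"type":"number"}},"claw":{"type":"number"}}}},"force":{"type":"number"}},"required":["series"]}

```bash
mkdir -p pics; cat > h.py <<'E'
from rig import *
import numpy as np, cv2
def save(p,n): cv2.imwrite('pics/'+n,p['img'][:,:,::-1])
def w2c(p):
    R,_=cv2.Rodrigues(np.array(p['rvec'],float)); return R,np.array(p['tvec'],float).reshape(3)
def ray(p,uv,z):
    R,t=w2c(p); d=R.T@np.array([(uv[0]-p['cx'])/p['fx'],(uv[1]-p['cy'])/p['fy'],1]); c=-R.T@t
    return c+d*(z-c[2])/d[2]
def proj(p,X):
    R,t=w2c(p); q=R@np.array(X)+t; return np.array([q[0]/q[2]*p['fx']+p['cx'],q[1]/q[2]*p['fy']+p['cy']])
def cloud(p):
    R,t=w2c(p); v,u=np.mgrid[:480,:640]; d=p['depth']
    P=np.stack([(u-p['cx'])/p['fx']*d,(v-p['cy'])/p['fy']*d,d],-1)
    return (P-t)@R
E
python3 - <<'E'
from h import *
s=observe(); print({k:np.round(v,3) for k,v in s.items()})
Z=dict(grid_center=.006,filter_center=.017,arrow_center=.006,arrow_tip=.006,holder_center=.012,base=0,arrow_pad=0,holder_pad=0,dish=0,tape=0)
for c in ['scene','side']:
    p=read_camera(c); save(p,c+'0.png'); R,t=w2c(p); print(c,-R.T@t, p['fx'])
    for l,z in Z.items():
        for r in place_of(p,l)[:3]: print(c,l,round(r['p'],2),np.round(r['at'],1),np.round(ray(p,r['at'],z),3))
E
```

```text
{'t': np.float64(0.0), 'joint_pos': array([-1.13 ,  0.354,  1.634, -0.   ,  1.155, -0.002]), 'qd': array([-0.001,  0.001, -0.002, -0.001, -0.   , -0.   ]), 'joint_torque': array([ 1.0000e-03, -6.0525e+01, -3.4207e+01,  0.0000e+00,  9.0000e-03,
        0.0000e+00]), 'tool_pos': array([ 0.268, -0.564,  0.239]), 'tool_rot': array([-0.597,  0.378, -0.378,  0.598]), 'force': array([ 0.476, -0.041, -0.492]), 'moment': array([0.06 , 0.016, 0.025]), 'gripper_width': np.float64(0.085)}
scene [1.03270461 0.71094854 1.11358169] 545.7800665282276
scene filter_center 0.93 [245.9 142.4] [ 0.432 -0.448  0.017]
scene filter_center 0.91 [316.5 157.6] [ 0.305 -0.26   0.017]
scene filter_center 0.88 [262.1 321.7] [0.746 0.106 0.017]
scene arrow_center 0.88 [341.3 336.1] [0.621 0.243 0.006]
scene arrow_tip 0.93 [323.8 339.2] [0.657 0.225 0.006]
scene holder_center 0.9 [270.8 268.2] [ 0.641 -0.012  0.012]
scene holder_center 0.24 [413.4 312.7] [0.451 0.302 0.012]
scene base 0.46 [272.2 268.6] [ 0.634 -0.016  0.   ]
scene arrow_pad 0.68 [232.6 228.7] [ 0.642 -0.192  0.   ]
scene arrow_pad 0.29 [195.5 181.
[... 552 characters left out ...]
 [413.5 189.7] [ 0.437 -0.451  0.017]
side arrow_center 0.75 [256.  333.1] [0.445 0.304 0.006]
side arrow_center 0.53 [226.4 282.8] [0.629 0.221 0.006]
side arrow_center 0.31 [342.8 249.5] [ 0.456 -0.083  0.006]
side arrow_tip 0.83 [217.8 279.4] [0.657 0.226 0.006]
side arrow_tip 0.21 [279.9 238.8] [ 0.633 -0.008  0.006]
side holder_center 0.47 [277.2 237. ] [ 0.64  -0.004  0.012]
side base 0.97 [344.1 248. ] [ 0.461 -0.096  0.   ]
side arrow_pad 0.65 [315.  208.9] [ 0.644 -0.192  0.   ]
side holder_pad 0.68 [259.7 334.2] [0.439 0.297 0.   ]
side dish 0.79 [357.2 178.3] [ 0.634 -0.414  0.   ]
side tape 0.62 [181.9 327.7] [0.61  0.402 0.   ]
side tape 0.54 [384.1 208.2] [ 0.471 -0.329  0.   ]
```

View pics/scene0.png

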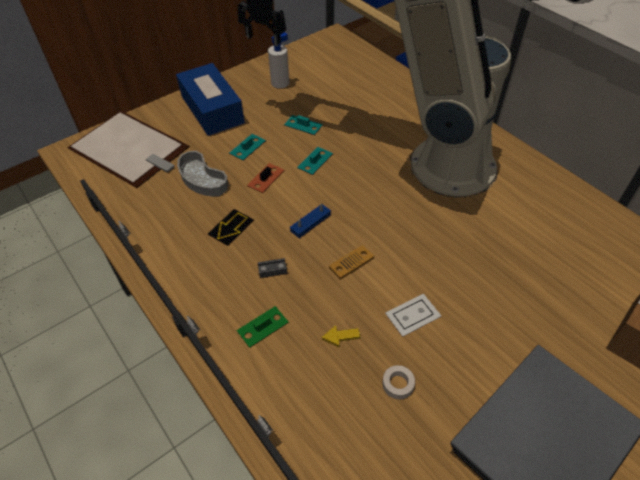

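View pics/side0.png

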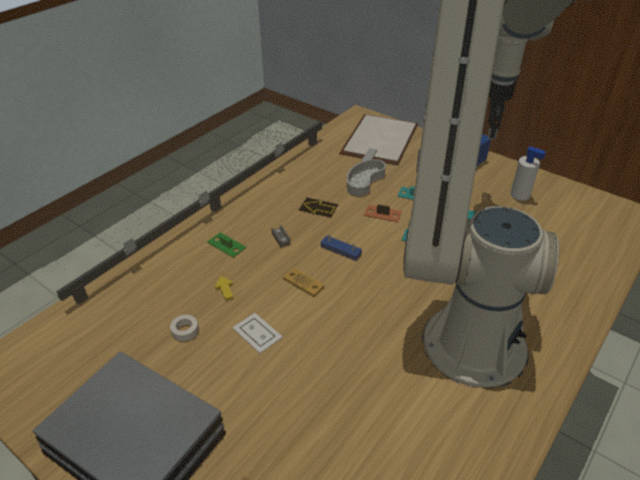

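Scene view: the filter-shaped things are teal at (248,147), (303,125) and (316,160), green at (263,326), and copper-orange at (266,178). The last one fits by colour, so I'll confirm it in an enlarged crop and measure poses by segmentation.

```bash
python3 - <<'E'
from h import *
ps={c:read_camera(c) for c in ['scene','side']}
p=ps['scene']
crop=lambda im,u,v,r=40: cv2.resize(im[v-r:v+r,u-r:u+r,::-1],(390,390),interpolation=cv2.INTER_CUBIC)
cv2.imwrite('pics/crop1.png',np.hstack([crop(p['img'],266,178),crop(p['img'],263,326)]))
# per object: centre guess in world, top height, hsv range
O={'grid':((.455,.09),.012,(18,120,90),(30,255,255)),
'filt':((.455,-.315),.004,(3,130,90),(12,255,255)),
'arrow':((.62,.235),.012,(22,130,90),(35,255,255)),
'holder':((.64,-.008),.024,(0,0,0),(180,70,120)),
'base':((.461,-.09),.02,(100,100,30),(130,255,255)),
'apad':((.642,-.192),.003,(0,0,0),(180,255,60)),
'hpad':((.44,.3),.003,(0,0,165),(180,50,255))}
for c,p in ps.items():
    hsv=cv2.cvtColor(p['img'],cv2.COLOR_RGB2HSV); out=p['img'][:,:,::-1].copy()
    for n,(g,z,lo,hi) in O.items():
        u,v=proj(p,[*g,z]).astype(int)
        m=cv2.inRange(hsv,lo,hi); k=np.zeros_like(m); cv2.circle(k,(int(u),int(v)),42,255,-1); m&=k
        nn,lab,st,ce=cv2.connectedComponentsWithStats(m)
        if nn<2: print(n,'none');continue
        i=1+np.argmax(st[1:,4]); mm=(lab==i)
        vv,uu=np.nonzero(mm); out[mm]=(255,0,255)
        W=np.array([ray(p,(a,b),z)[:2] for a,b in zip(uu,vv)])
        (cx,cy),(w,h),a=cv2.minAreaRect((W*1000).astype(np.float32))
        if w<h: w,h,a=h,w,a+90
        print(c,n,'c',round(cx),round(cy),'size',round(w),round(h),'ang',round((a+90)%180-90,1),'mean',np.round(W.mean(0)*1000),st[i,4])
    cv2.imwrite(f'pics/seg_{c}.png',out)
E
```

```text
scene grid c 444 98 size 39 36 ang 41.9 mean [448. 100.] 46
scene filt c 464 -298 size 113 57 ang 18.9 mean [ 468. -292.] 383
scene arrow c 623 245 size 81 45 ang -46.6 mean [623. 242.] 371
scene holder c 641 -5 size 66 45 ang -28.1 mean [641.  -4.] 378
scene base c 469 -73 size 123 42 ang 6.3 mean [471. -71.] 498
scene apad c 644 -199 size 122 58 ang 43.9 mean [ 646. -199.] 457
scene hpad c 449 299 size 70 36 ang -8.9 mean [452. 299.] 188
side grid c 472 92 size 147 81 ang 7.9 mean [462.  94.] 679
side filt c 460 -301 size 107 55 ang 19.2 mean [ 457. -297.] 238
side arrow c 618 242 size 97 46 ang -45.8 mean [617. 240.] 281
side holder c 627 -7 size 88 37 ang -27.5 mean [626.  -6.] 207
side base c 462 -79 size 115 32 ang 7.3 mean [460. -79.] 231
side apad c 638 -208 size 77 33 ang 25.9 mean [ 639. -206.] 103
side hpad c 497 286 size 10 1 ang 72.6 mean [497. 286.] 4
```

View pics/crop1.png

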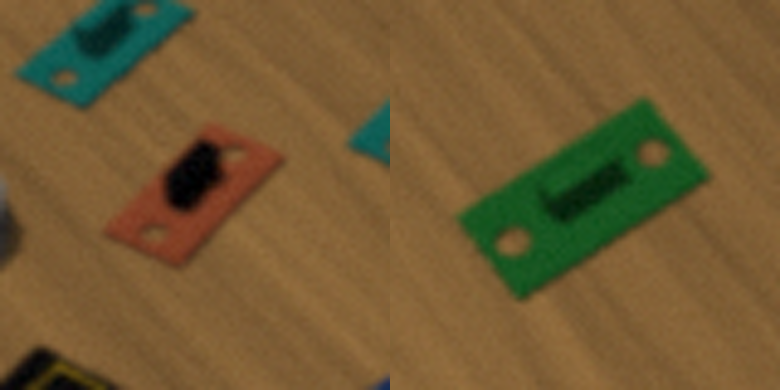

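View pics/seg_scene.png

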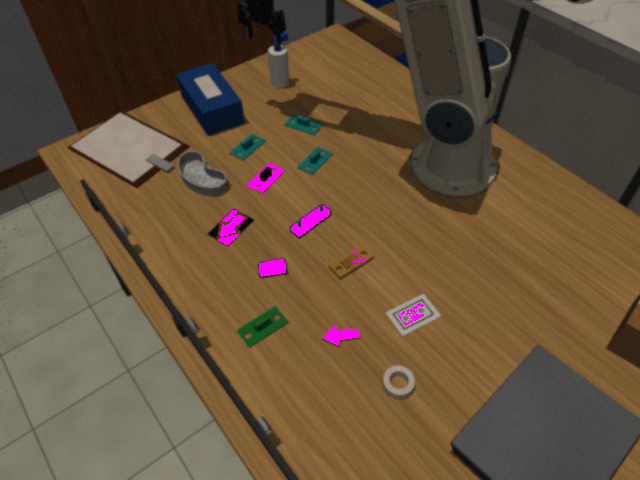

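The crop confirms that the thing at (266,178) is copper-coloured with a black grip bar; the others are teal or green. Next I'll check the wrist camera geometry.

```bash
cat >> h.py <<'E'
from scipy.spatial.transform import Rotation as Ro
def tool():
    s=observe(); M=Ro.from_quat(s['tool_rot']).as_matrix(); j=M[:,0]
    print('t %.2f'%s['t'],'tcp mm',np.round(np.array(s['tool_pos'])*1000,1),'jaw ang',round(np.degrees(np.arctan2(j[1],j[0])),2),'approach',np.round(M[:,1],4),'w',round(s['gripper_width']*1000,1),'F',np.round(s['force'],1),'j6',np.round(s['joint_pos'][5],2),'j1',np.round(s['joint_pos'][0],2))
E
python3 - <<'E'
from h import *
tool()
p=read_camera('wrist'); save(p,'w0.png'); R,t=w2c(p); print(-R.T@t,R.T@[0,0,1],R.T@[1,0,0],p['fx'])
for uv in [(0,0),(639,0),(0,479),(639,479)]: print(ray(p,uv,0))
E
```

```text
t 1.20 tcp mm [ 267.8 -564.7  239.3] jaw ang -64.63 approach [ 0.  0. -1.] w 85.3 F [-0.   0.5  0.3] j6 -0.0 j1 -1.13
[ 0.33358237 -0.53375406  0.37368656] [-0.25945003 -0.12193354 -0.95802813] [ 0.4281067  -0.90372773 -0.00091603] 351.1875123496832
[ 0.31695161 -0.21621484  0.        ]
[ 0.56868172 -0.74802092  0.        ]
[-0.26925355 -0.32750858  0.        ]
[ 0.11234189 -1.1307297   0.        ]
```

View pics/w0.png

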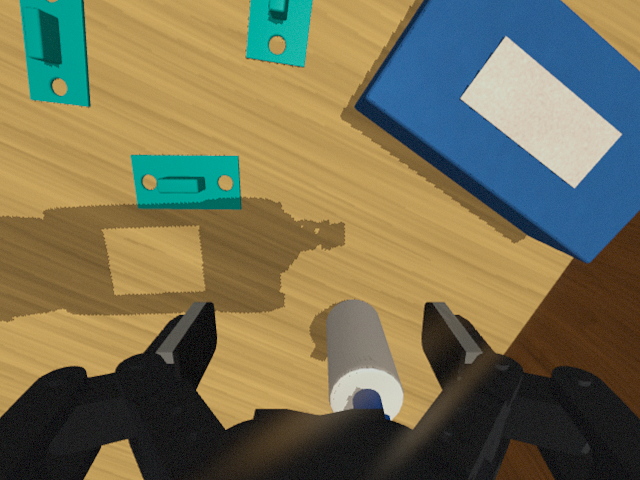

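The picture shows the bottle with its pump right below the open jaws, at (365,350), so I'll rise first.

Emit:
play_rows(
  series=[
    {"travel": [0, 0, 4], "turn": [0, 0, 0], "claw": 8.5},
    {"travel": [2.5, 5, 1], "turn": [0, 0, 0], "claw": 8.5},
    {"travel": [2.5, 5.5, 0], "turn": [0, 0, 0], "claw": 8.5},
    {"travel": [2.5, 5.5, 0], "turn": [0, 0, 0], "claw": 8.5},
    {"travel": [2.5, 5.5, 0], "turn": [0, 0, 0], "claw": 8.5},
  ],
  force=40,
)

```text
t: 1.88
tool_pos: [0.3683, -0.348, 0.2895]
tool_rot: [-0.597, 0.378, -0.378, 0.598]
force: [0.5, -1.3, 0.2]
gripper_width: 0.085
```

Emit:
play_rows(
  series=[
    {"travel": [1.5, 5.5, 0], "turn": [0, 0, 5], "claw": 8.5},
    {"travel": [1.5, 5.5, 0], "turn": [0, 0, 5], "claw": 8.5},
    {"travel": [0.5, 5.5, 0], "turn": [0, 0, 5], "claw": 8.5},
    {"travel": [0, 5.5, 0], "turn": [0, 0, 5], "claw": 8.5},
    {"travel": [0, 0, 0], "turn": [0, 0, 0], "claw": 8.5},
  ],
)

```text
t: 2.5
tool_pos: [0.4026, -0.1267, 0.2894]
tool_rot: [-0.655, 0.267, -0.267, 0.655]
force: [1.4, -0.3, -0.1]
gripper_width: 0.0851
```

```bash
python3 - <<'E'
from h import *
tool()
p=read_camera('wrist'); save(p,'w1.png'); np.save('w1.npy',p,allow_pickle=True)
E
```

```text
t 2.50 tcp mm [ 402.6 -126.7  289.4] jaw ang -44.32 approach [ 3.e-04  7.e-04 -1.e+00] w 85.1 F [ 1.4 -0.3 -0.1] j6 0.46 j1 -0.31
```

View pics/w1.png

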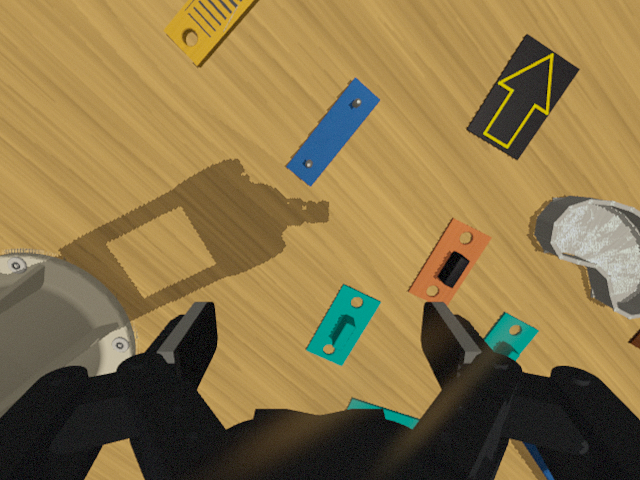

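The wrist picture shows the base with its pins at (333,130), the arrow pad at (523,97) with its outline pointing up and right, and the copper filter at (450,260). Grid at (205,25). I'll measure these and move on over the grid.

```bash
cat >> h.py <<'E'
O={'grid':(.012,(18,120,90),(30,255,255)),'filt':(.004,(3,130,90),(13,255,255)),
'arrow':(.012,(22,150,120),(35,255,255)),'holder':(.024,(0,0,0),(180,70,120)),
'base':(.02,(100,100,30),(130,255,255)),'apad':(.003,(0,0,0),(180,255,70)),
'hpad':(.003,(0,0,140),(180,45,255)),'hout':(.003,(0,0,0),(180,70,110)),'aout':(.003,(22,150,120),(35,255,255))}
def meas(p,n,g,z=None,rad=75,draw=None):
    zz,lo,hi=O[n]; z=zz if z is None else z
    hsv=cv2.cvtColor(p['img'],cv2.COLOR_RGB2HSV)
    m=cv2.inRange(hsv,np.array(lo),np.array(hi))
    # restrict to disc in world
    v,u=np.mgrid[:480,:640]; R,t=w2c(p); c=-R.T@t
    d=np.stack([(u-p['cx'])/p['fx'],(v-p['cy'])/p['fy'],np.ones(u.shape)],-1)@R
    W=(c+d*((z-c[2])/d[...,2])[...,None])[...,:2]
    m[np.hypot(W[...,0]-g[0],W[...,1]-g[1])>rad/1000]=0
    m=cv2.morphologyEx(m,cv2.MORPH_OPEN,np.ones((3,3))) if n not in('aout','hout') else m
    nn,lab,st,ce=cv2.connectedComponentsWithStats(m)
    i=1+np.argmax(st[1:,4]); mm=(lab==i).astype(np.uint8)
    cs,_=cv2.findContours(mm,cv2.RETR_EXTERNAL,cv2.CHAIN_APPROX_NONE); q=max(cs,key=len)[:,0]
    Q=W[q[:,1],q[:,0]]*1000
    (cx,cy),(w,h),a=cv2.minAreaRect(Q.astype(np.float32))
    if w<h: w,h,a=h,w,a+90
    print(n,'c',round(cx,1),round(cy,1),'size',round(w,1),round(h,1),'ang',round((a+90)%180-90,1),'px',np.round(q.mean(0)))
    return Q
def load(f): return np.load(f,allow_pickle=True).item()
E
python3 - <<'E'
from h import *
p=load('w1.npy')
meas(p,'filt',(.462,-.3)); meas(p,'base',(.465,-.078)); meas(p,'apad',(.642,-.2)); meas(p,'aout',(.642,-.2))
C=cloud(p); 
for uv in [(333,130),(450,262),(523,97),(400,250),(430,270)]: print(uv,np.round(C[uv[1],uv[0]],4))
im=p['img'][60:200,270:400,::-1]; cv2.imwrite('pics/basecrop.png',cv2.resize(im,None,fx=4,fy=4,interpolation=cv2.INTER_CUBIC))
E
```

```text
filt c 462.1 -300.7 size 109.3 56.7 ang 19.6 px [449. 263.]
base c 465.7 -81.7 size 118.7 35.2 ang 6.5 px [333. 132.]
apad c 642.9 -206.8 size 91.0 52.2 ang 32.5 px [522. 100.]
aout c 641.7 -203.8 size 103.1 65.8 ang -1.9 px [522.  99.]
(333, 130) [ 0.4697 -0.08    0.0188]
(450, 262) [ 0.4658 -0.2936  0.0147]
(523, 97) [ 0.6452 -0.2024  0.0039]
(400, 250) [ 0.431  -0.2448 -0.0008]
(430, 270) [ 0.4412 -0.2899  0.0044]
```

View pics/basecrop.png

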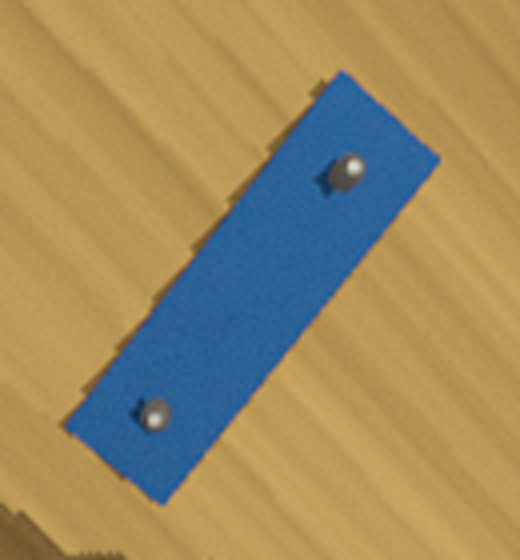

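Emit:
play_rows(
  series=[
    {"travel": [0, 5.5, -0.5], "turn": [0, 0, 10], "claw": 8.5},
    {"travel": [0, 5.5, -0.5], "turn": [0, 0, 10], "claw": 8.5},
    {"travel": [0, 5, -0.5], "turn": [0, 0, 10], "claw": 8.5},
    {"travel": [0, 4, -0.5], "turn": [0, 0, 10], "claw": 8.5},
    {"travel": [0, 0, 0], "turn": [0, 0, 0], "claw": 8.5},
  ],
)

```text
t: 3.18
tool_pos: [0.4032, 0.0713, 0.2691]
tool_rot: [-0.707, 0.028, -0.027, 0.707]
force: [0.2, -0.3, -0.6]
gripper_width: 0.085
```

```bash
python3 - <<'E'
from h import *
tool()
p=read_camera('wrist'); save(p,'w2.png'); np.save('w2.npy',p,allow_pickle=True)
meas(p,'grid',(.455,.095))
E
```

```text
t 3.17 tcp mm [403.2  71.3 269.1] jaw ang -4.45 approach [-2.e-04  0.e+00 -1.e+00] w 85.0 F [ 0.2 -0.3 -0.6] j6 0.25 j1 0.17
grid c 455.3 95.0 size 149.3 148.5 ang -4.5 px [364. 176.]
```

View pics/w2.png

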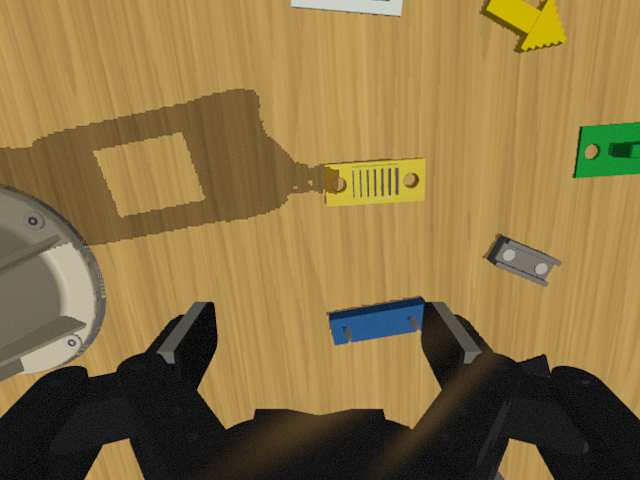

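```bash
python3 - <<'E'
from h import *
p=load('w2.npy'); hsv=cv2.cvtColor(p['img'],cv2.COLOR_RGB2HSV)
print(hsv[170:172,345],hsv[195,415],hsv[165,395],hsv[140,380],hsv[230,380])
for lo in [(20,170,100),(22,160,60)]:
    O['grid']=(.012,lo,(35,255,255)); meas(p,'grid',(.455,.095))
for uv in [(340,184),(411,180)]: print(ray(p,uv,.012)*1000)
q=load('w1.npy')
a,b=ray(q,(357.5,102),.046)*1000,ray(q,(308.25,163.5),.046)*1000; print('pins',a,b,(a+b)/2,np.degrees(np.arctan2(*(a-b)[1::-1])),np.linalg.norm(a-b))
cv2.imwrite('pics/gc.png',cv2.resize(p['img'][140:220,300:450,::-1],None,fx=5,fy=5,interpolation=cv2.INTER_CUBIC))
print(np.round(cloud(p)[185,375],4))
E
```

```text
[[ 27 173 205]
 [ 27 172 203]] [ 26 178 205] [ 27 178 206] [ 19 138 189] [ 19 139 165]
grid c 437.9 92.1 size 53.0 46.0 ang -1.0 px [353. 183.]
grid c 466.4 91.5 size 109.9 46.7 ang -1.0 px [375. 180.]
[428.01734211  92.42591103  12.        ]
[506.48939619  90.6941343   12.        ]
pins [504.6290085  -77.48879393  46.        ] [426.71502051 -85.75894937  46.        ] [465.6720145  -81.62387165  46.        ] 6.058955435819555 78.35167512958311
[0.4666 0.0883 0.0122]
```

View pics/gc.png

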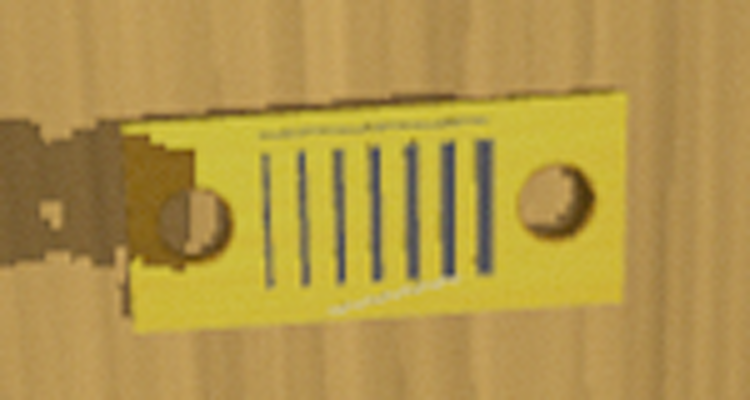

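Grid lies at (466.5, 91.5) mm, angle −1°. The base is at (465.7, −81.7), angle about 6.2°. I'll turn the jaws across the grid's width and come down.

Emit:
play_rows(
  series=[
    {"travel": [0.7, 0.2, -1.5], "turn": [0, 0, 10.4], "claw": 8.5},
    {"travel": [0.7, 0.2, -1.5], "turn": [0, 0, 10.4], "claw": 8.5},
    {"travel": [0.7, 0.2, -1.5], "turn": [0, 0, 10.4], "claw": 8.5},
    {"travel": [0.7, 0.2, -1.5], "turn": [0, 0, 10.4], "claw": 8.5},
    {"travel": [0.7, 0.2, -1.5], "turn": [0, 0, 10.4], "claw": 8.5},
  ],
  force=60,
)

```text
t: 3.85
tool_pos: [0.4387, 0.0784, 0.194]
tool_rot: [0.648, 0.285, -0.284, -0.647]
force: [0.1, 0.4, -0.4]
gripper_width: 0.0851
```

Emit:
play_rows(
  series=[
    {"travel": [0.7, 0.2, -1.5], "turn": [0, 0, 10.4], "claw": 8.5},
    {"travel": [0.7, 0.2, -1.5], "turn": [0, 0, 10.4], "claw": 8.5},
    {"travel": [0.7, 0.2, -1.5], "turn": [0, 0, 10.4], "claw": 8.5},
    {"travel": [0.7, 0.4, -1.5], "turn": [0, 0, 10.3], "claw": 8.5},
    {"travel": [0, 0, 0], "turn": [0, 0, 0], "claw": 8.5},
  ],
)

```text
t: 4.47
tool_pos: [0.466, 0.0886, 0.1336]
tool_rot: [-0.506, -0.493, 0.494, 0.506]
force: [-0.6, -0.4, -0.4]
gripper_width: 0.0853
```

```bash
python3 - <<'E'
from h import *
tool()
O['grid']=(.012,(22,160,60),(35,255,255))
p=read_camera('wrist'); save(p,'w3.png'); meas(p,'grid',(.466,.0915))
E
```

```text
t 4.47 tcp mm [466.   88.6 133.6] jaw ang 88.6 approach [-1.5e-03 -7.0e-04 -1.0e+00] w 85.3 F [-0.6 -0.4 -0.4] j6 -1.36 j1 0.19
grid c 486.4 90.6 size 69.2 45.9 ang -0.8 px [321. 254.]
```

View pics/w3.png

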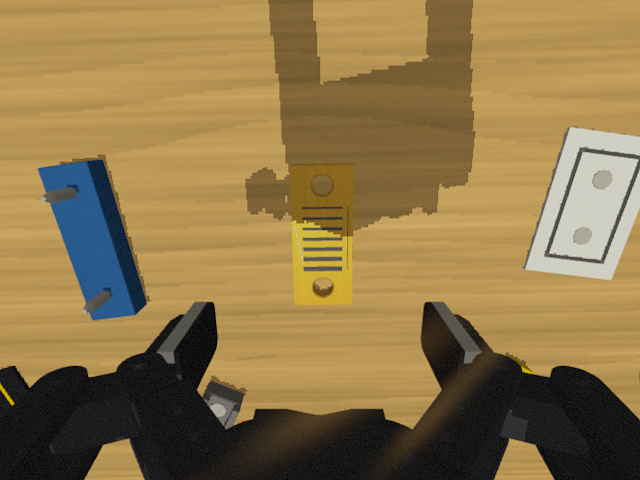

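The grid is at (322,235) in the picture, aligned with the jaws. The descent comes next.

Emit:
play_rows(
  series=[
    {"travel": [0, 0.2, -3], "turn": [0, 0, 0.4], "claw": 8.5},
    {"travel": [0.05, 0, -3], "turn": [0, 0, 0], "claw": 8.5},
    {"travel": [0, 0, -3], "turn": [0, 0, 0], "claw": 8.5},
    {"travel": [0, 0, -1.8], "turn": [0, 0, 0], "claw": 8.5},
    {"travel": [0, 0, 0], "turn": [0, 0, 0], "claw": 8.5},
  ],
)

```text
t: 5.15
tool_pos: [0.4658, 0.0914, 0.026]
tool_rot: [-0.504, -0.495, 0.496, 0.505]
force: [0.4, -0.9, -0.7]
gripper_width: 0.0848
```

```bash
python3 - <<'E'
from h import *
tool()
E
```

```text
t 5.15 tcp mm [465.8  91.4  26. ] jaw ang 89.01 approach [-1.7e-03 -5.0e-04 -1.0e+00] w 84.8 F [ 0.4 -0.9 -0.7] j6 -1.36 j1 0.19
```

Emit:
play_rows(
  series=[
    {"travel": [0.05, 0, -1], "turn": [0, 0, 0], "claw": 8.5},
    {"travel": [0, 0, -0.9], "turn": [0, 0, 0], "claw": 8.5},
    {"travel": [0, 0, 0], "turn": [0, 0, 0], "claw": 5},
    {"travel": [0, 0, 0], "turn": [0, 0, 0], "claw": 4},
    {"travel": [0, 0, 0], "turn": [0, 0, 0], "claw": 4},
  ],
  force=60,
)

```text
t: 5.78
tool_pos: [0.4669, 0.0923, 0.0079]
tool_rot: [0.503, 0.497, -0.497, -0.503]
force: [-1.6, -0.3, 5.6]
gripper_width: 0.0443
```

Emit:
play_rows(
  series=[
    {"travel": [0, 0, 0], "turn": [0, 0, 0], "claw": 3.5},
    {"travel": [0, 0, 0], "turn": [0, 0, 0], "claw": 3.5},
    {"travel": [0, 0, 0], "turn": [0, 0, 0], "claw": 3.5},
    {"travel": [0, 0, 0], "turn": [0, 0, 0], "claw": 3.5},
    {"travel": [0, 0, 0], "turn": [0, 0, 0], "claw": 3.5},
  ],
)

```text
t: 6.4
tool_pos: [0.4669, 0.0923, 0.0079]
tool_rot: [0.503, 0.497, -0.497, -0.503]
force: [-2.2, -0.5, 6.0]
gripper_width: 0.0446
```

```bash
python3 - <<'E'
from h import *
tool()
p=read_camera('wrist'); save(p,'w4.png')
E
```

```text
t 6.40 tcp mm [466.9  92.3   7.9] jaw ang 89.27 approach [ 5.e-04  0.e+00 -1.e+00] w 44.6 F [-2.2 -0.5  6. ] j6 -1.37 j1 0.19
```

View pics/w4.png

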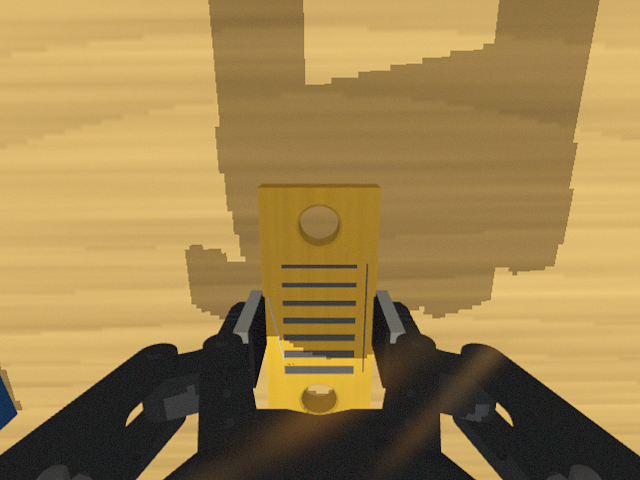

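The grid is gripped: opening 44.6 mm, plate between the pads. Lifting it and carrying it over the base.

Emit:
play_rows(
  series=[
    {"travel": [0, 0, 2], "turn": [0, 0, 0], "claw": 3.5},
    {"travel": [0, 0, 3], "turn": [0, 0, 0], "claw": 3.5},
    {"travel": [0, 0, 3], "turn": [0, 0, 0], "claw": 3.5},
    {"travel": [0, -3, 0.5], "turn": [0, 0, 2], "claw": 3.5},
    {"travel": [0, -4, 0], "turn": [0, 0, 2], "claw": 3.5},
  ],
)

```text
t: 7.08
tool_pos: [0.4672, 0.0221, 0.0932]
tool_rot: [0.485, 0.515, -0.514, -0.484]
force: [0.9, -0.1, -3.6]
gripper_width: 0.0443
```

Emit:
play_rows(
  series=[
    {"travel": [0, -4, 0], "turn": [0, 0, 2], "claw": 3.5},
    {"travel": [0, -4, 0], "turn": [0, 0, 1], "claw": 3.5},
    {"travel": [-0.1, -2.4, 0], "turn": [0, 0, 0], "claw": 3.5},
    {"travel": [0, 0, 0], "turn": [0, 0, 0], "claw": 3.5},
    {"travel": [0, 0, 0], "turn": [0, 0, 0], "claw": 3.5},
  ],
)

```text
t: 7.7
tool_pos: [0.4655, -0.0813, 0.0922]
tool_rot: [-0.472, -0.526, 0.527, 0.472]
force: [0.0, 1.4, -2.6]
gripper_width: 0.0447
```

```bash
python3 - <<'E'
from h import *
tool()
p=read_camera('wrist'); save(p,'w5.png'); np.save('w5.npy',p,allow_pickle=True)
for c in ['scene','side']:
  q=read_camera(c); np.save(c+'5.npy',q,allow_pickle=True)
  u,v=proj(q,[.466,-.08,.06]).astype(int); cv2.imwrite(f'pics/{c}5.png',cv2.resize(q['img'][v-60:v+60,u-80:u+80,::-1],None,fx=5,fy=5,interpolation=cv2.INTER_CUBIC))
E
```

```text
t 7.70 tcp mm [465.5 -81.3  92.2] jaw ang 96.24 approach [-5.e-04  3.e-04 -1.e+00] w 44.7 F [ 0.   1.4 -2.6] j6 -1.86 j1 -0.18
```

View pics/w5.png

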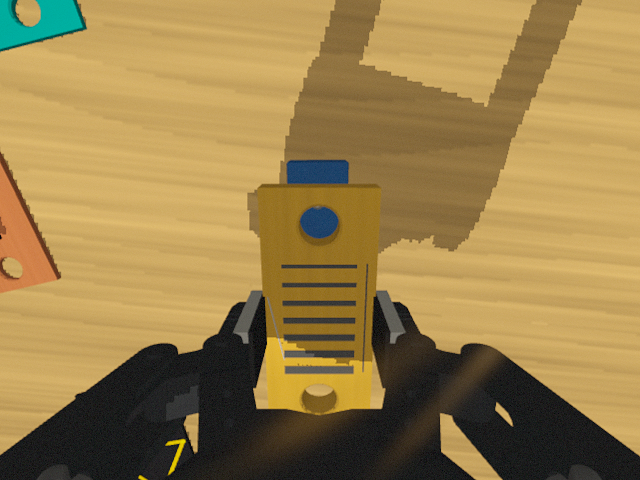

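View pics/scene5.png

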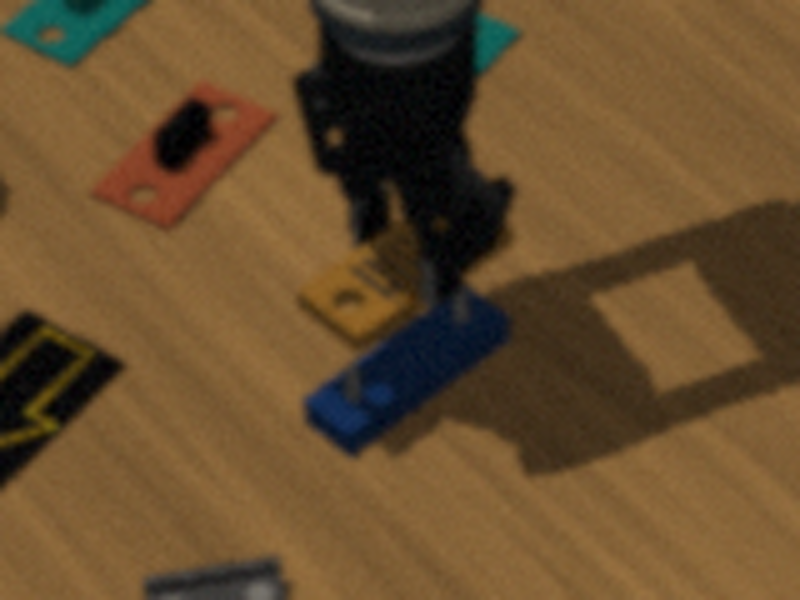

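View pics/side5.png

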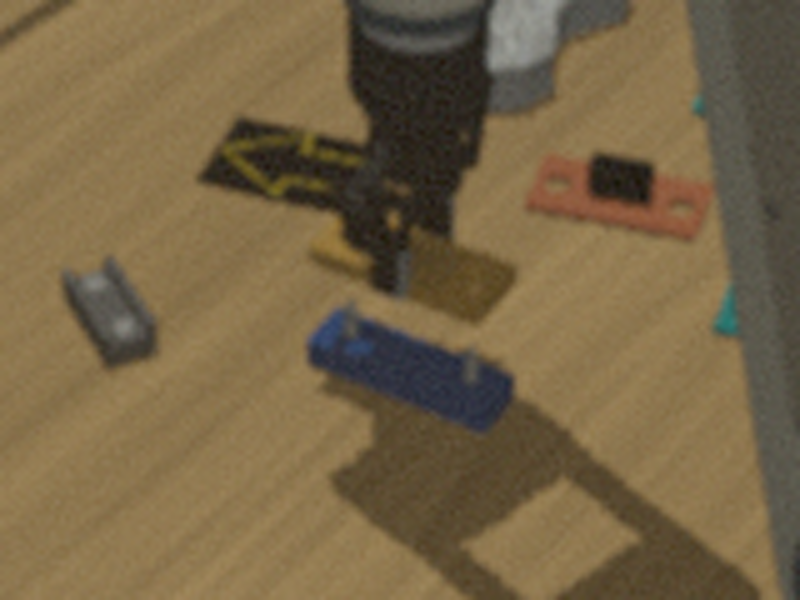

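Emit:
play_rows(
  series=[
    {"travel": [0, -0.05, -1.5], "turn": [0, 0, 0], "claw": 3.5},
    {"travel": [0, 0, -1.3], "turn": [0, 0, 0], "claw": 3.5},
    {"travel": [0, 0, 0], "turn": [0, 0, 0], "claw": 3.5},
    {"travel": [0, 0, 0], "turn": [0, 0, 0], "claw": 3.5},
    {"travel": [0, 0, 0], "turn": [0, 0, 0], "claw": 3.5},
  ],
)

```text
t: 8.48
tool_pos: [0.4661, -0.0823, 0.0645]
tool_rot: [0.472, 0.527, -0.526, -0.472]
force: [-0.2, -0.1, -2.9]
gripper_width: 0.0443
```

```bash
python3 - <<'E'
from h import *
p=load('w5.npy'); print(ray(p,(319.5,222),.0963)*1000, 'nominal', 465.5+40*np.cos(np.radians(6.24)),-81.3+40*np.sin(np.radians(6.24)))
tool()
p=read_camera('wrist'); save(p,'w6.png')
ims=[]
for c in ['scene','side']:
  q=read_camera(c)
  u,v=proj(q,[.466,-.08,.05]).astype(int); ims.append(cv2.resize(q['img'][v-40:v+40,u-40:u+40,::-1],(400,400),interpolation=cv2.INTER_CUBIC))
cv2.imwrite('pics/b6.png',np.hstack(ims))
E
```

```text
[423.53057475 -85.7901521   96.3       ] nominal 505.2630129574402 -76.95226489463259
t 8.47 tcp mm [466.1 -82.3  64.5] jaw ang 96.27 approach [ 5.e-04 -1.e-04 -1.e+00] w 44.3 F [-0.2 -0.1 -2.9] j6 -1.86 j1 -0.18
```

View pics/w6.png

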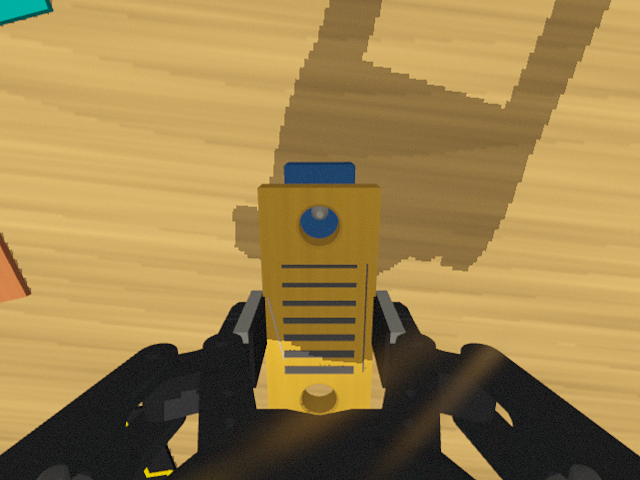

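View pics/b6.png

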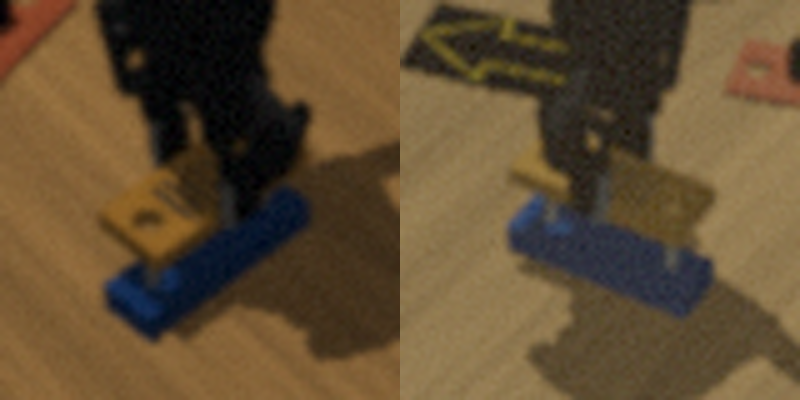

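```bash
python3 - <<'E'
from h import *
p=read_camera('wrist')
cv2.imwrite('pics/w7.png',cv2.resize(p['img'][150:260,240:400,::-1],None,fx=5,fy=5,interpolation=cv2.INTER_CUBIC))
print('hole top',ray(p,(319.5,222),.0686)*1000,'pin',ray(p,(320,212),.046)*1000)
tool()
E
```

```text
hole top [424.04006422 -86.824278    68.6       ] pin [424.85005015 -86.45152719  46.        ]
t 8.68 tcp mm [466.  -82.3  64.5] jaw ang 96.27 approach [ 5.e-04 -1.e-04 -1.e+00] w 44.2 F [ 0.2 -0.5 -3.4] j6 -1.86 j1 -0.18
```

View pics/w7.png

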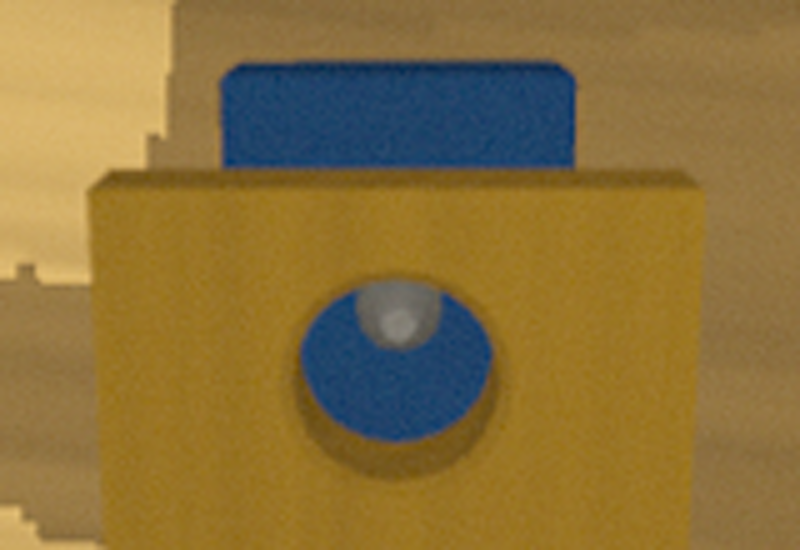

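The pin stands inside the hole's projection at (320,215), about 1 mm off. Lowering.

Emit:
play_rows(
  series=[
    {"travel": [0.05, 0, -1], "turn": [0, 0, 0], "claw": 3.5},
    {"travel": [0, 0, -1], "turn": [0, 0, 0], "claw": 3.5},
    {"travel": [0, 0, -1], "turn": [0, 0, 0], "claw": 3.5},
    {"travel": [0, 0, -0.5], "turn": [0, 0, 0], "claw": 3.5},
    {"travel": [0, 0, 0], "turn": [0, 0, 0], "claw": 3.5},
  ],
)

```text
t: 9.3
tool_pos: [0.466, -0.0822, 0.0288]
tool_rot: [-0.472, -0.526, 0.527, 0.472]
force: [0.2, -0.2, -3.6]
gripper_width: 0.0442
```

```bash
python3 - <<'E'
from h import *
tool()
E
```

```text
t 9.30 tcp mm [466.  -82.2  28.8] jaw ang 96.27 approach [-9.e-04  1.e-04 -1.e+00] w 44.2 F [ 0.2 -0.2 -3.6] j6 -1.86 j1 -0.18
```

Emit:
play_rows(
  series=[
    {"travel": [0, 0, -0.1], "turn": [0, 0, 0], "claw": 3.5},
    {"travel": [0, 0, 0], "turn": [0, 0, 0], "claw": 3.5},
    {"travel": [0, 0, 0], "turn": [0, 0, 0], "claw": 6.5},
    {"travel": [0, 0, 0], "turn": [0, 0, 0], "claw": 6.5},
    {"travel": [0, 0, 0], "turn": [0, 0, 0], "claw": 6.5},
  ],
)

```text
t: 9.93
tool_pos: [0.4665, -0.0823, 0.0285]
tool_rot: [0.472, 0.527, -0.526, -0.472]
force: [-0.0, 0.2, 0.4]
gripper_width: 0.0649
```

Emit:
play_rows(
  series=[
    {"travel": [0, 0, 2], "turn": [0, 0, 0], "claw": 6.5},
    {"travel": [0, 0, 4], "turn": [0, 0, 0], "claw": 6.5},
    {"travel": [0, 0, 4], "turn": [0, 0, 0], "claw": 6.5},
    {"travel": [0, -3, 2], "turn": [0, 0, 3], "claw": 7},
    {"travel": [0, -4, 2], "turn": [0, 0, 3], "claw": 7},
  ],
)

```text
t: 10.55
tool_pos: [0.4665, -0.1525, 0.1695]
tool_rot: [0.443, 0.551, -0.551, -0.442]
force: [0.8, -0.6, 0.0]
gripper_width: 0.0698
```

```bash
python3 - <<'E'
from h import *
tool()
ims=[]
for c in ['scene','side']:
  q=read_camera(c)
  u,v=proj(q,[.466,-.08,.03]).astype(int); ims.append(cv2.resize(q['img'][v-40:v+40,u-40:u+40,::-1],(400,400),interpolation=cv2.INTER_CUBIC))
cv2.imwrite('pics/b8.png',np.hstack(ims))
E
```

```text
t 10.55 tcp mm [ 466.5 -152.5  169.5] jaw ang 102.46 approach [ 1.1e-03 -2.0e-04 -1.0e+00] w 69.8 F [ 0.8 -0.6  0. ] j6 -2.11 j1 -0.32
```

View pics/b8.png

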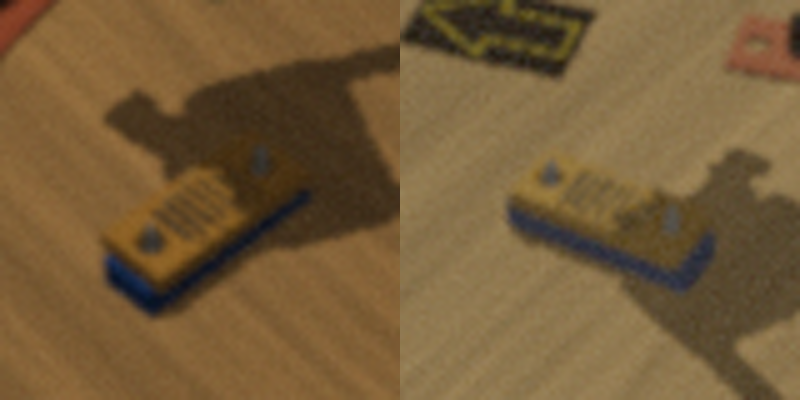

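The grid lies flat on the base with both pins through its holes. On to the copper filter.

Emit:
play_rows(
  series=[
    {"travel": [0, -4, 0], "turn": [0, 0, 3], "claw": 6},
    {"travel": [0, -4, 0], "turn": [0, 0, 2], "claw": 5},
    {"travel": [0, -4, -1], "turn": [0, 0, 2], "claw": 5},
    {"travel": [-0.4, -2.8, -1], "turn": [0, 0, 0], "claw": 5},
    {"travel": [0, 0, 0], "turn": [0, 0, 0], "claw": 5},
  ],
)

```text
t: 11.28
tool_pos: [0.4615, -0.3009, 0.1471]
tool_rot: [-0.409, -0.576, 0.576, 0.411]
force: [-0.4, -0.3, -0.3]
gripper_width: 0.0502
```

```bash
python3 - <<'E'
from h import *
tool()
p=read_camera('wrist'); save(p,'w9.png'); meas(p,'filt',(.462,-.301))
print(recognise(p,'filter_center')[:2],[(r['p'],r['at'],ray(p,r['at'],.017)*1000) for r in place_of(p,'filter_center')[:2]])
E
```

```text
t 11.28 tcp mm [ 461.5 -300.9  147.1] jaw ang 109.13 approach [-1.5e-03  9.0e-04 -1.0e+00] w 50.2 F [-0.4 -0.3 -0.3] j6 -2.49 j1 -0.58
filt c 462.3 -302.2 size 108.8 55.6 ang 19.5 px [318. 232.]
[{'bbox': [278.0, 163.5, 354.9, 293.0], 'p': 0.92}, {'bbox': [387.9, 0.8, 473.5, 122.4], 'p': 0.91}] [(0.9, [438.8, 36.9], array([ 305.04737984, -269.81734851,   17.        ])), (0.88, [314.2, 239.6], array([ 466.1605091 , -302.94376935,   17.        ]))]
```

View pics/w9.png

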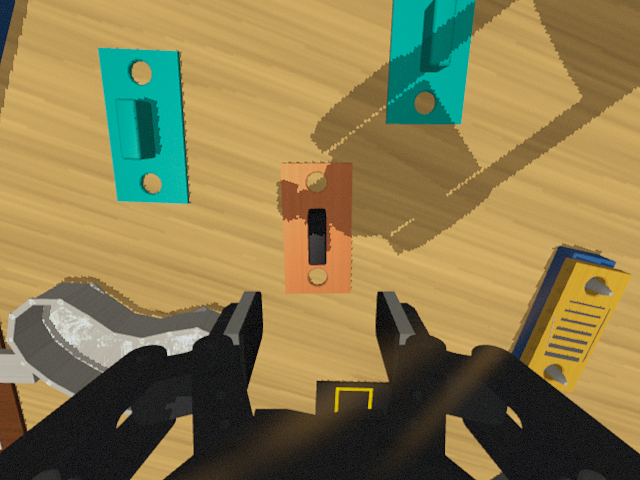

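```bash
python3 - <<'E'
from h import *
p=read_camera('wrist')
for uv in [(210,315),(200,310),(215,335),(100,290)]: print(ray(p,uv,.035)*1000, cloud(p)[uv[1],uv[0]]*1000)
for uv in [(317,182),(317.5,276)]: print('hole',ray(p,uv,.004)*1000)
E
```

```text
[ 547.44910344 -359.81400397   35.        ] [ 562.80631126 -363.40435964   10.35621073]
[ 545.78492239 -368.2512447    35.        ] [ 564.24509257 -373.63444283    5.05391427]
[ 563.44615133 -351.67387751   35.        ] [ 461.26667404 -334.91306032  183.56637441]
[ 554.38898171 -444.63896255   35.        ] [ 575.86857152 -460.74376456    2.01503986]
hole [ 425.56147698 -313.42032185    4.        ]
hole [ 500.61699263 -286.89261328    4.        ]
```

Emit:
play_rows(
  series=[
    {"travel": [0.1, 0, -3], "turn": [0, 0, 0.4], "claw": 5},
    {"travel": [0, 0, -4], "turn": [0, 0, 0], "claw": 5},
    {"travel": [0, 0, -3], "turn": [0, 0, 0], "claw": 5},
    {"travel": [0, 0, -2], "turn": [0, 0, 0], "claw": 5},
    {"travel": [0, 0, -1], "turn": [0, 0, 0], "claw": 5},
  ],
)

```text
t: 12.1
tool_pos: [0.4632, -0.2991, 0.0176]
tool_rot: [0.407, 0.578, -0.578, -0.407]
force: [-0.1, 0.4, -0.2]
gripper_width: 0.0499
```

Emit:
play_rows(
  series=[
    {"travel": [0, 0, 0], "turn": [0, 0, 0], "claw": 2},
    {"travel": [0, 0, 0], "turn": [0, 0, 0], "claw": 0.8},
    {"travel": [0, 0, 0], "turn": [0, 0, 0], "claw": 0.8},
    {"travel": [0, 0, 0], "turn": [0, 0, 0], "claw": 0.8},
    {"travel": [0, 0, 0], "turn": [0, 0, 0], "claw": 0.8},
  ],
  force=60,
)

```text
t: 12.72
tool_pos: [0.4641, -0.3006, 0.0194]
tool_rot: [0.408, 0.578, -0.578, -0.407]
force: [0.0, 0.7, 6.8]
gripper_width: 0.0124
```

```bash
python3 - <<'E'
from h import *
tool()
p=read_camera('wrist'); save(p,'w10.png')
E
```

```text
t 12.72 tcp mm [ 464.1 -300.6   19.4] jaw ang 109.66 approach [ 1.7e-03 -9.0e-04 -1.0e+00] w 12.4 F [0.  0.7 6.8] j6 -2.49 j1 -0.58
```

View pics/w10.png

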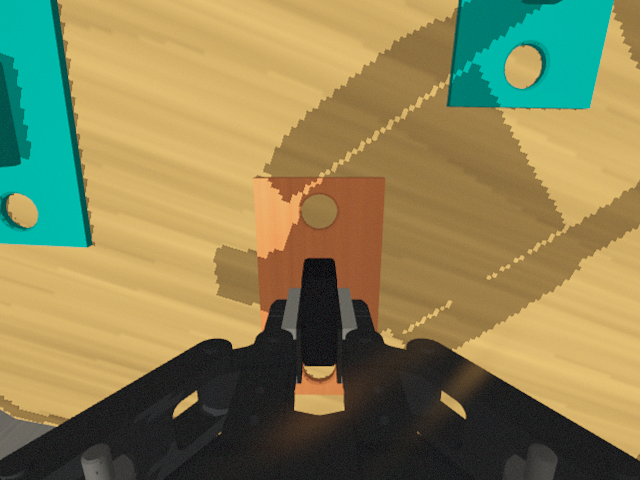

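Emit:
play_rows(
  series=[
    {"travel": [0, 0, 2], "turn": [0, 0, 0], "claw": 0.8},
    {"travel": [0, 0, 3], "turn": [0, 0, 0], "claw": 0.8},
    {"travel": [0, 0, 3], "turn": [0, 0, 0], "claw": 0.8},
    {"travel": [0, 3, 0], "turn": [0, 0, -2], "claw": 0.8},
    {"travel": [0, 4, 0], "turn": [0, 0, -3], "claw": 0.8},
  ],
)

```text
t: 13.4
tool_pos: [0.4635, -0.2302, 0.099]
tool_rot: [0.434, 0.559, -0.559, -0.432]
force: [0.3, -0.0, -2.7]
gripper_width: 0.0127
```

Emit:
play_rows(
  series=[
    {"travel": [0.1, 4, 0], "turn": [0, 0, -3], "claw": 0.8},
    {"travel": [0.1, 4, 0], "turn": [0, 0, -3], "claw": 0.8},
    {"travel": [0.1, 4, 0], "turn": [0, 0, -2.4], "claw": 0.8},
    {"travel": [0, 2.9, 0], "turn": [0, 0, 0], "claw": 0.8},
    {"travel": [0, 0, 0], "turn": [0, 0, 0], "claw": 0.8},
  ],
)

```text
t: 14.02
tool_pos: [0.466, -0.0797, 0.0985]
tool_rot: [-0.471, -0.527, 0.527, 0.471]
force: [0.1, 0.1, -2.3]
gripper_width: 0.0126
```

Emit:
play_rows(
  series=[
    {"travel": [0, 0, -1.5], "turn": [0, 0, 0], "claw": 0.8},
    {"travel": [0, 0, -1], "turn": [0, 0, 0], "claw": 0.8},
    {"travel": [0, 0, 0], "turn": [0, 0, 0], "claw": 0.8},
    {"travel": [0, 0, 0], "turn": [0, 0, 0], "claw": 0.8},
    {"travel": [0, 0, 0], "turn": [0, 0, 0], "claw": 0.8},
  ],
)

```text
t: 14.65
tool_pos: [0.4665, -0.0815, 0.0735]
tool_rot: [0.472, 0.527, -0.526, -0.472]
force: [-0.2, -0.0, -2.0]
gripper_width: 0.0125
```

```bash
python3 - <<'E'
from h import *
tool()
p=read_camera('wrist'); save(p,'w11.png'); np.save('w11.npy',p,allow_pickle=True)
cv2.imwrite('pics/w11c.png',cv2.resize(p['img'][140:270,240:400,::-1],None,fx=4,fy=4,interpolation=cv2.INTER_CUBIC))
ims=[]
for c in ['scene','side']:
  q=read_camera(c)
  u,v=proj(q,[.466,-.08,.05]).astype(int); ims.append(cv2.resize(q['img'][v-40:v+40,u-40:u+40,::-1],(400,400),interpolation=cv2.INTER_CUBIC))
cv2.imwrite('pics/b11.png',np.hstack(ims))
E
```

```text
t 14.65 tcp mm [466.5 -81.5  73.5] jaw ang 96.25 approach [ 4.e-04 -1.e-04 -1.e+00] w 12.5 F [-0.2 -0.  -2. ] j6 -1.86 j1 -0.18
```

View pics/w11c.png

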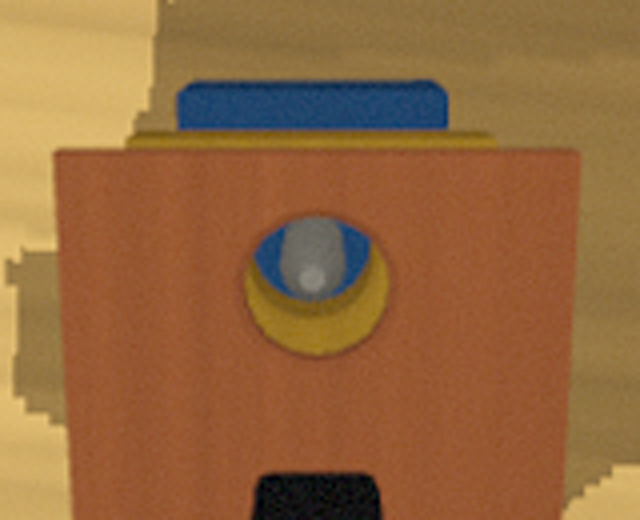

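View pics/b11.png

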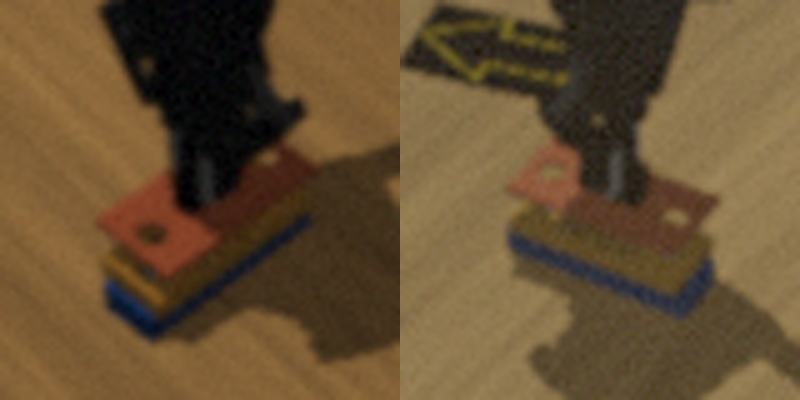

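```bash
python3 - <<'E'
from h import *
p=load('w11.npy'); print(ray(p,(319.25,211.25),.0581)*1000,ray(p,(318,209.5),.046)*1000)
E
```

```text
[424.37875696 -86.05983623  58.1       ] [426.09580816 -86.43562757  46.        ]
```

The pin needs about +1.5 mm in x. I'll correct that and lower.

Emit:
play_rows(
  series=[
    {"travel": [0.12, -0.04, 0], "turn": [0, 0, 0], "claw": 0.8},
    {"travel": [0, 0, -0.8], "turn": [0, 0, 0], "claw": 0.8},
    {"travel": [0, 0, -0.7], "turn": [0, 0, 0], "claw": 0.8},
    {"travel": [0, 0, -0.6], "turn": [0, 0, 0], "claw": 0.8},
    {"travel": [0, 0, 0], "turn": [0, 0, 0], "claw": 0.8},
  ],
)

```text
t: 15.42
tool_pos: [0.4672, -0.0816, 0.0517]
tool_rot: [-0.472, -0.526, 0.527, 0.472]
force: [0.2, 0.6, -2.0]
gripper_width: 0.0123
```

```bash
python3 - <<'E'
from h import *
tool()
E
```

```text
t 15.43 tcp mm [467.2 -81.6  51.7] jaw ang 96.27 approach [-8.e-04  1.e-04 -1.e+00] w 12.3 F [ 0.2  0.6 -2. ] j6 -1.86 j1 -0.18
```

Emit:
play_rows(
  series=[
    {"travel": [0, 0, -0.06], "turn": [0, 0, 0], "claw": 0.8},
    {"travel": [0, 0, 0], "turn": [0, 0, 0], "claw": 0.8},
    {"travel": [0, 0, 0], "turn": [0, 0, 0], "claw": 3},
    {"travel": [0, 0, 0], "turn": [0, 0, 0], "claw": 4},
    {"travel": [0, 0, 0], "turn": [0, 0, 0], "claw": 4},
  ],
)

```text
t: 16.05
tool_pos: [0.4676, -0.0817, 0.0518]
tool_rot: [0.472, 0.527, -0.527, -0.472]
force: [-0.1, -0.1, 0.0]
gripper_width: 0.04
```

Emit:
play_rows(
  series=[
    {"travel": [0, 0, 2], "turn": [0, 0, 0], "claw": 4},
    {"travel": [0, 0, 4], "turn": [0, 0, 0], "claw": 4},
    {"travel": [0, 0, 4], "turn": [0, 0, 0], "claw": 6},
    {"travel": [2, 4, 2], "turn": [0, 0, -5], "claw": 6},
    {"travel": [2, 4, 2], "turn": [0, 0, -5], "claw": 6},
  ],
)

```text
t: 16.68
tool_pos: [0.5081, -0.001, 0.193]
tool_rot: [0.517, 0.483, -0.482, -0.517]
force: [1.0, -0.3, 0.4]
gripper_width: 0.0601
```

Emit:
play_rows(
  series=[
    {"travel": [1, 5, 0], "turn": [0, 0, -10], "claw": 6},
    {"travel": [1, 5, 0], "turn": [0, 0, -10], "claw": 6},
    {"travel": [1, 5, 0], "turn": [0, 0, -10], "claw": 6},
    {"travel": [1, 4, 0], "turn": [0, 0, -10], "claw": 6},
    {"travel": [0, 0, 0], "turn": [0, 0, 0], "claw": 6},
  ],
)

```text
t: 17.3
tool_pos: [0.5479, 0.1909, 0.1916]
tool_rot: [-0.65, -0.278, 0.278, 0.65]
force: [0.9, -0.4, -0.0]
gripper_width: 0.0601
```

```bash
python3 - <<'E'
from h import *
tool()
p=read_camera('wrist'); save(p,'w12.png'); np.save('w12.npy',p,allow_pickle=True)
ims=[]
for c in ['scene','side']:
  q=read_camera(c)
  u,v=proj(q,[.466,-.08,.03]).astype(int); ims.append(cv2.resize(q['img'][v-40:v+40,u-40:u+40,::-1],(400,400),interpolation=cv2.INTER_CUBIC))
cv2.imwrite('pics/b12.png',np.hstack(ims))
E
```

```text
t 17.30 tcp mm [547.9 190.9 191.6] jaw ang 46.34 approach [ 6.e-04  6.e-04 -1.e+00] w 60.1 F [ 0.9 -0.4 -0. ] j6 -0.48 j1 0.33
```

View pics/b12.png

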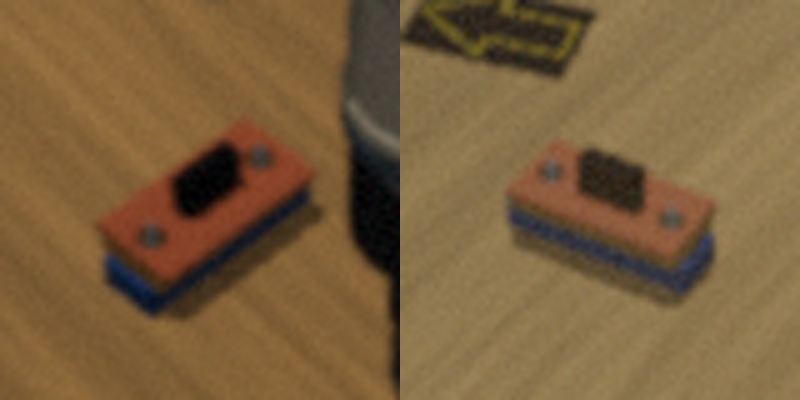

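View pics/w12.png

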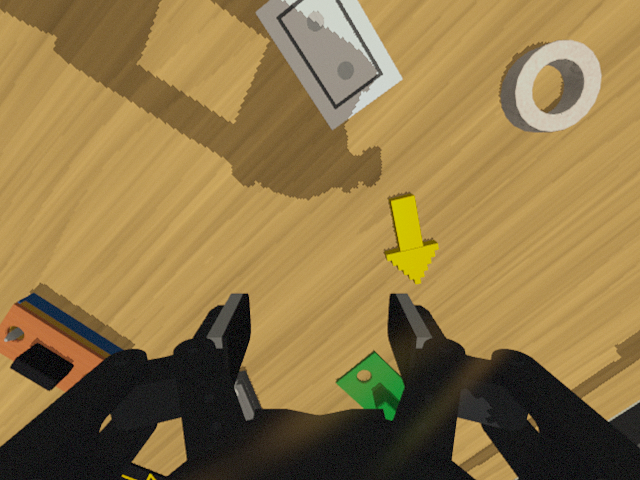

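The copper filter is flat on the grid with both pins through it. The wrist view shows the arrow at (410,240), pointing down in the picture.

```bash
cat >> h.py <<'E'
O['grid']=(.012,(22,160,60),(35,255,255))
def arrowfit(Q):
    m=np.zeros((700,700),np.uint8); o=Q.mean(0)
    cv2.fillPoly(m,[((Q-o)*3+350).round().astype(np.int32)],255)
    vv,uu=np.nonzero(m); X=np.c_[uu,vv].astype(float)
    c=X.mean(0); w,V=np.linalg.eigh(np.cov((X-c).T)); a=V[:,1]
    s=(X-c)@a
    if (s**3).mean()>0: pass
    # head side: larger width -> mean is displaced to head; tip is on the shorter-extent side from centroid
    if s.max()>-s.min(): a=-a; s=-s
    b=np.array([-a[1],a[0]]); d=(X-c)@b
    # symmetric axis offset
    mid=c+a*(s.max()+s.min())/2+b*((d.max()+d.min())/2)
    mid=(mid-350)/3+o
    print('arrow mid',mid.round(1),'dir',np.degrees(np.arctan2(a[1],a[0])).round(1),'len',((s.max()-s.min())/3).round(1),'wid',((d.max()-d.min())/3).round(1))
E
python3 - <<'E'
from h import *
p=load('w12.npy'); O['arrow']=(.012,(24,190,90),(35,255,255)); Q=meas(p,'arrow',(.62,.24)); arrowfit(Q)
print('tail',ray(p,(402.5,199),.012)*1000,'tip',ray(p,(418.5,284),.012)*1000)
q=load('w1.npy'); Q=meas(q,'aout',(.642,-.2)); arrowfit(Q)
cv2.imwrite('pics/pad.png',cv2.resize(q['img'][25:170,455:595,::-1],None,fx=4,fy=4,interpolation=cv2.INTER_CUBIC))
E
```

```text
arrow c 621.7 240.6 size 85.9 48.6 ang -45.8 px [410. 240.]
arrow mid [620.8 238.2] dir -29.7 len 88.5 wid 49.0
tail [585.72201784 258.88312013  12.        ] tip [660.23786219 216.95360401  12.        ]
aout c 641.7 -203.8 size 103.1 65.8 ang -1.9 px [522.  99.]
arrow mid [ 644.4 -204.3] dir -162.7 len 103.6 wid 69.5
```

View pics/pad.png

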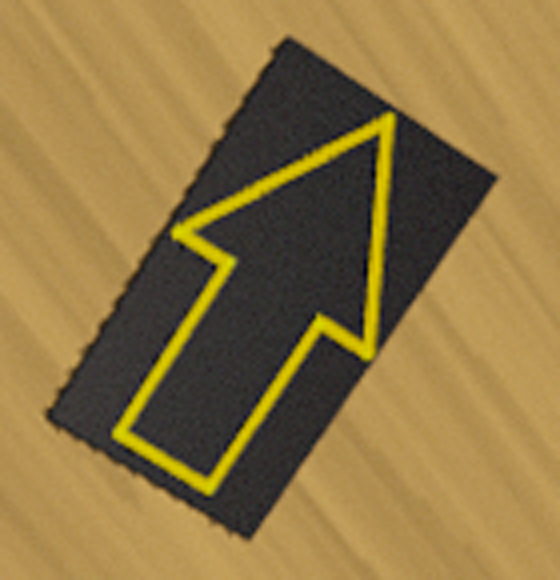

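```bash
python3 - <<'E'
from h import *
q=load('w1.npy'); f=lambda a:ray(q,(455+a[0]/4-.4,25+a[1]/4-.4),.003)[:2]*1000
t,s=f((390,117)),f((164,463)); d=t-s; print('outline mid',(t+s)/2,np.degrees(np.arctan2(d[1],d[0])),np.hypot(*d))
P=np.array([f(x) for x in [(288,37),(497,178),(249,540),(48,415)]]); print('pad',P.mean(0)); e=(P[0]+P[1]-P[2]-P[3])/2; print(np.degrees(np.arctan2(e[1],e[0])),np.hypot(*e))
E
```

```text
outline mid [ 644.69511103 -203.94308099] 17.46969747958391 101.59023741078114
pad [ 642.9170994  -203.70770569]
17.115742687414496 109.11264932921405
```

Emit:
play_rows(
  series=[
    {"travel": [2, 1.8, -2], "turn": [0, 0, 4.3], "claw": 5},
    {"travel": [2, 1.9, -2], "turn": [0, 0, 5], "claw": 5},
    {"travel": [1.9, 1.9, -2], "turn": [0, 0, 5], "claw": 5},
    {"travel": [0, 0, -1], "turn": [0, 0, 0], "claw": 5},
    {"travel": [0, 0, 0], "turn": [0, 0, 0], "claw": 5},
  ],
  force=30,
)

```text
t: 18.08
tool_pos: [0.6054, 0.2428, 0.1208]
tool_rot: [-0.611, -0.355, 0.357, 0.611]
force: [-0.0, -0.8, -0.2]
gripper_width: 0.0501
```

```bash
python3 - <<'E'
from h import *
tool()
p=read_camera('wrist'); save(p,'w13.png'); np.save('w13.npy',p,allow_pickle=True)
O['arrow']=(.012,(24,190,80),(35,255,255)); Q=meas(p,'arrow',(.62,.24)); arrowfit(Q)
E
```

```text
t 18.07 tcp mm [605.4 242.8 120.8] jaw ang 60.48 approach [-0.0024 -0.0012 -1.    ] w 50.1 F [-0.  -0.8 -0.2] j6 -0.68 j1 0.38
arrow c 621.0 238.7 size 86.6 47.8 ang -29.5 px [325. 262.]
arrow mid [620.9 238.8] dir -29.8 len 87.0 wid 48.1
```

View pics/w13.png

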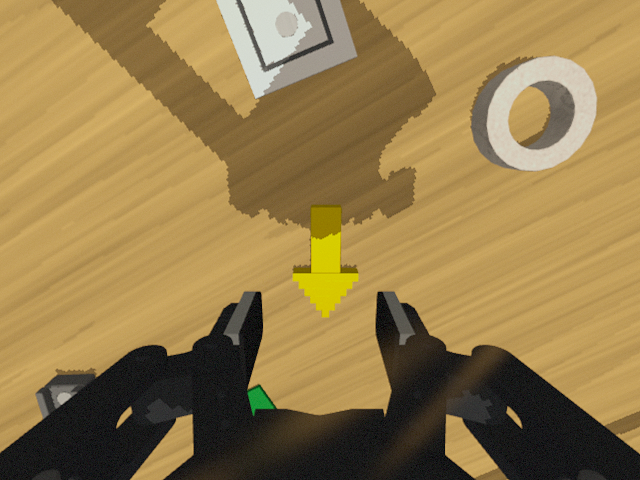

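Emit:
play_rows(
  series=[
    {"travel": [0, 0, -3], "turn": [0, 0, 0], "claw": 5},
    {"travel": [0, 0, -3], "turn": [0, 0, 0], "claw": 5},
    {"travel": [0, 0, -3], "turn": [0, 0, 0], "claw": 5},
    {"travel": [0, 0, -1], "turn": [0, 0, 0], "claw": 5},
    {"travel": [0, 0, 0], "turn": [0, 0, 0], "claw": 5},
  ],
)

```text
t: 18.75
tool_pos: [0.6064, 0.244, 0.0222]
tool_rot: [-0.611, -0.356, 0.356, 0.611]
force: [-0.2, -0.6, 0.8]
gripper_width: 0.0503
```

```bash
python3 - <<'E'
from h import *
tool()
E
```

```text
t 18.75 tcp mm [606.4 244.   22.2] jaw ang 60.54 approach [-2.e-04 -1.e-04 -1.e+00] w 50.3 F [-0.2 -0.6  0.8] j6 -0.68 j1 0.38
```

Emit:
play_rows(
  series=[
    {"travel": [0.05, 0.25, -0.7], "turn": [0, 0, 0], "claw": 5},
    {"travel": [0, 0, -0.5], "turn": [0, 0, 0], "claw": 5},
    {"travel": [0, 0, 0], "turn": [0, 0, 0], "claw": 5},
    {"travel": [0, 0, 0], "turn": [0, 0, 0], "claw": 2.5},
    {"travel": [0, 0, 0], "turn": [0, 0, 0], "claw": 1.7},
  ],
  force=30,
)

```text
t: 19.38
tool_pos: [0.6073, 0.247, 0.0101]
tool_rot: [0.611, 0.357, -0.356, -0.611]
force: [0.3, -0.3, 0.2]
gripper_width: 0.021
```

Emit:
play_rows(
  series=[
    {"travel": [0, 0, 0], "turn": [0, 0, 0], "claw": 1.7},
    {"travel": [0, 0, 0], "turn": [0, 0, 0], "claw": 1.7},
    {"travel": [0, 0, 0], "turn": [0, 0, 0], "claw": 1.7},
    {"travel": [0, 0, 2], "turn": [0, 0, 0], "claw": 1.7},
    {"travel": [0, 0, 3], "turn": [0, 0, 0], "claw": 1.7},
  ],
)

```text
t: 20.0
tool_pos: [0.6062, 0.2466, 0.0601]
tool_rot: [-0.611, -0.356, 0.357, 0.611]
force: [0.2, 0.6, -0.3]
gripper_width: 0.0211
```

```bash
python3 - <<'E'
from h import *
tool()
p=read_camera('wrist'); save(p,'w14.png')
E
```

```text
t 20.00 tcp mm [606.2 246.6  60.1] jaw ang 60.57 approach [-1.9e-03 -8.0e-04 -1.0e+00] w 21.1 F [ 0.2  0.6 -0.3] j6 -0.67 j1 0.38
```

View pics/w14.png

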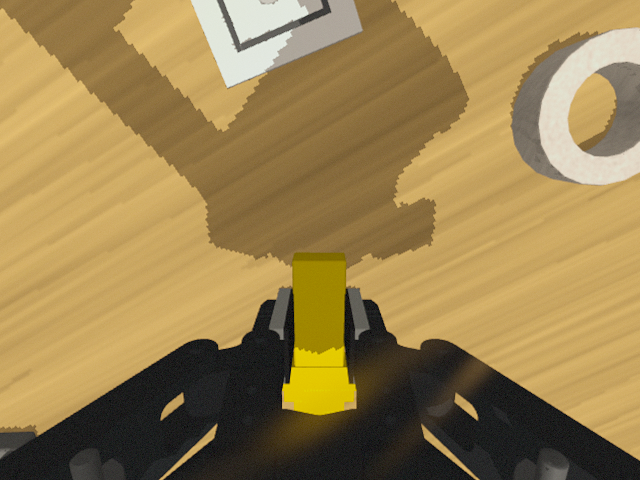

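The arrow is held by its shaft. Carrying it to the pad with a turn of +46.7°.

Emit:
play_rows(
  series=[
    {"travel": [0.3, -4, 3], "turn": [0, 0, 6], "claw": 1.7},
    {"travel": [0.3, -5.5, 2], "turn": [0, 0, 6], "claw": 1.7},
    {"travel": [0.3, -5.8, 0], "turn": [0, 0, 6], "claw": 1.7},
    {"travel": [0.3, -5.8, 0], "turn": [0, 0, 6], "claw": 1.7},
    {"travel": [0.3, -5.8, 0], "turn": [0, 0, 6], "claw": 1.7},
  ],
)

```text
t: 20.68
tool_pos: [0.6221, -0.024, 0.1109]
tool_rot: [0.497, 0.504, -0.503, -0.496]
force: [0.1, -0.0, -0.6]
gripper_width: 0.021
```

Emit:
play_rows(
  series=[
    {"travel": [0.3, -5.8, 0], "turn": [0, 0, 6], "claw": 1.7},
    {"travel": [0.2, -5.8, 0], "turn": [0, 0, 6], "claw": 1.7},
    {"travel": [0.1, -5, 0], "turn": [0, 0, 4.7], "claw": 1.7},
    {"travel": [0, -2, 0], "turn": [0, 0, 0], "claw": 1.7},
    {"travel": [0, 0, 0], "turn": [0, 0, 0], "claw": 1.7},
  ],
)

```text
t: 21.3
tool_pos: [0.6279, -0.209, 0.1101]
tool_rot: [0.42, 0.569, -0.569, -0.42]
force: [-0.5, 0.2, -0.9]
gripper_width: 0.0211
```

```bash
python3 - <<'E'
from h import *
tool()
p=read_camera('wrist'); save(p,'w15.png')
E
```

```text
t 21.30 tcp mm [ 627.9 -209.   110.1] jaw ang 107.09 approach [ 3.e-04  1.e-04 -1.e+00] w 21.1 F [-0.5  0.2 -0.9] j6 -2.19 j1 -0.32
```

View pics/w15.png

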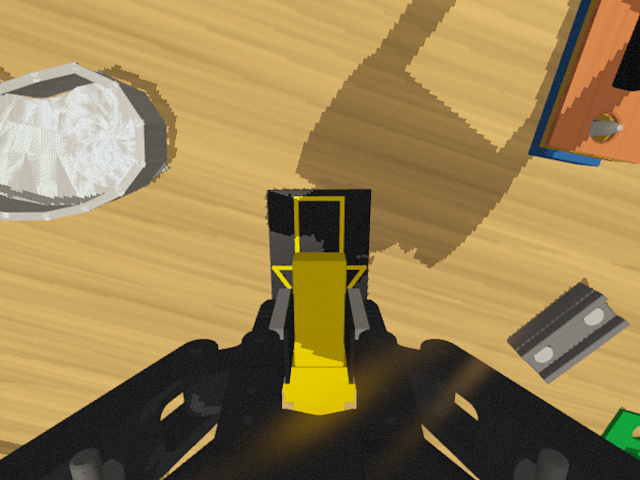

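The marker is in line with the outline's shaft (320,230). Lowering.

Emit:
play_rows(
  series=[
    {"travel": [0, 0, -3], "turn": [0, 0, 0.2], "claw": 1.7},
    {"travel": [0, 0, -3], "turn": [0, 0, 0], "claw": 1.7},
    {"travel": [0, 0, -2], "turn": [0, 0, 0], "claw": 1.7},
    {"travel": [0, 0, 0], "turn": [0, 0, 0], "claw": 1.7},
    {"travel": [0, 0, 0], "turn": [0, 0, 0], "claw": 1.7},
  ],
)

```text
t: 21.98
tool_pos: [0.6287, -0.2078, 0.0306]
tool_rot: [0.419, 0.57, -0.57, -0.418]
force: [-0.3, -0.1, -1.0]
gripper_width: 0.021
```

```bash
python3 - <<'E'
from h import *
tool()
p=read_camera('wrist'); save(p,'w16.png')
E
```

```text
t 21.98 tcp mm [ 628.7 -207.8   30.6] jaw ang 107.49 approach [ 1.e-03 -3.e-04 -1.e+00] w 21.0 F [-0.3 -0.1 -1. ] j6 -2.2 j1 -0.32
```

View pics/w16.png

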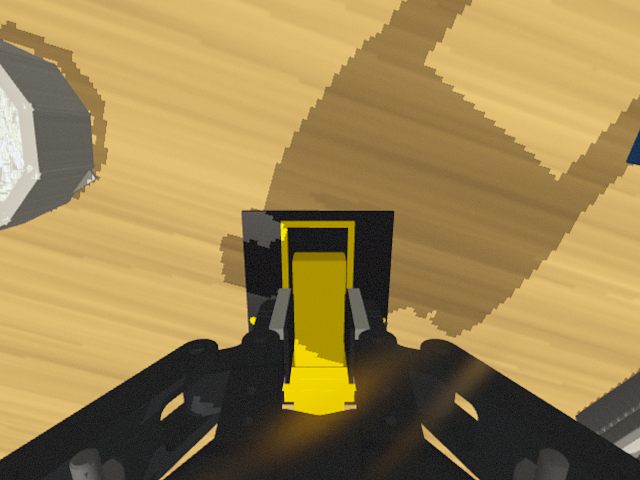

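Emit:
play_rows(
  series=[
    {"travel": [-0.05, -0.03, -1], "turn": [0, 0, 0], "claw": 1.7},
    {"travel": [0, 0, -0.7], "turn": [0, 0, 0], "claw": 1.7},
    {"travel": [0, 0, 0], "turn": [0, 0, 0], "claw": 1.7},
    {"travel": [0, 0, 0], "turn": [0, 0, 0], "claw": 1.7},
    {"travel": [0, 0, 0], "turn": [0, 0, 0], "claw": 1.7},
  ],
)

```text
t: 22.65
tool_pos: [0.6274, -0.2085, 0.0125]
tool_rot: [-0.418, -0.57, 0.57, 0.418]
force: [-0.0, -0.3, 0.7]
gripper_width: 0.0213
```

```bash
python3 - <<'E'
from h import *
tool()
p=read_camera('wrist'); save(p,'w17.png')
cv2.imwrite('pics/w17c.png',cv2.resize(p['img'][190:430,220:420,::-1],None,fx=2.5,fy=2.5,interpolation=cv2.INTER_CUBIC))
E
```

```text
t 22.65 tcp mm [ 627.4 -208.5   12.5] jaw ang 107.46 approach [-1.e-04  1.e-04 -1.e+00] w 21.3 F [-0.  -0.3  0.7] j6 -2.2 j1 -0.32
```

View pics/w17c.png

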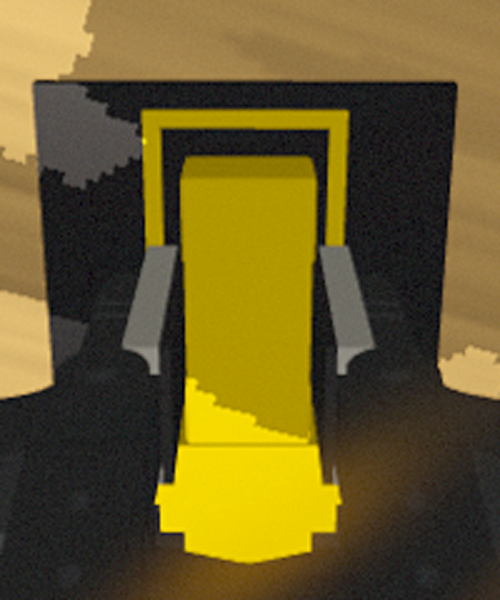

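The marker is centred in the outline, with about 5 mm of gap at the tail and equal side gaps. Releasing.

Emit:
play_rows(
  series=[
    {"travel": [0, 0, 0], "turn": [0, 0, 0], "claw": 3},
    {"travel": [0, 0, 0], "turn": [0, 0, 0], "claw": 4},
    {"travel": [0, 0, 0], "turn": [0, 0, 0], "claw": 4},
    {"travel": [0, 0, 2], "turn": [0, 0, 0], "claw": 4},
    {"travel": [0, 0, 4], "turn": [0, 0, 0], "claw": 4},
  ],
)

```text
t: 23.32
tool_pos: [0.6265, -0.2081, 0.0729]
tool_rot: [-0.417, -0.57, 0.57, 0.419]
force: [0.6, -0.4, 0.1]
gripper_width: 0.0401
```

Emit:
play_rows(
  series=[
    {"travel": [0, 2, 4], "turn": [0, 0, -5], "claw": 6},
    {"travel": [-1, 4, 4], "turn": [0, 0, -10], "claw": 6},
    {"travel": [-1, 5, 0], "turn": [0, 0, -10], "claw": 6},
    {"travel": [0, 2, 0], "turn": [0, 0, -10], "claw": 6},
    {"travel": [0, 0, 0], "turn": [0, 0, 0], "claw": 6},
  ],
)

```text
t: 23.95
tool_pos: [0.6078, -0.0771, 0.1543]
tool_rot: [0.57, 0.419, -0.418, -0.569]
force: [1.0, -0.3, -0.0]
gripper_width: 0.0597
```

```bash
python3 - <<'E'
from h import *
tool()
p=read_camera('wrist'); save(p,'w18.png'); np.save('w18.npy',p,allow_pickle=True)
Q=meas(p,'holder',(.641,-.006)); 
for l in ['holder_center']: print([(r['p'],r['at'],ray(p,r['at'],.012)*1000) for r in place_of(p,l)[:2]])
q=read_camera('scene'); u,v=proj(q,[.643,-.204,.01]).astype(int); cv2.imwrite('pics/b18.png',cv2.resize(q['img'][v-40:v+40,u-40:u+40,::-1],(480,480),interpolation=cv2.INTER_CUBIC))
E
```

```text
t 23.95 tcp mm [607.8 -77.1 154.3] jaw ang 72.6 approach [ 1.7e-03 -1.0e-04 -1.0e+00] w 59.7 F [ 1.  -0.3 -0. ] j6 -1.4 j1 -0.13
holder c 628.1 -24.7 size 66.9 15.7 ang -28.2 px [388. 232.]
[(0.72, [404.8, 243.1], array([639.19990705, -12.88434375,  12.        ]))]
```

View pics/w18.png

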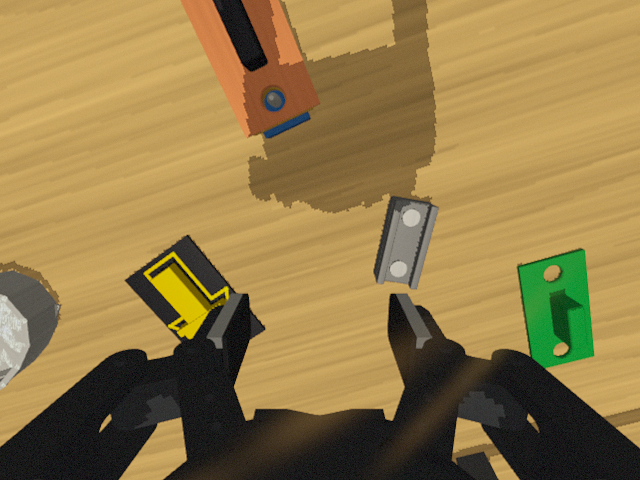

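View pics/b18.png

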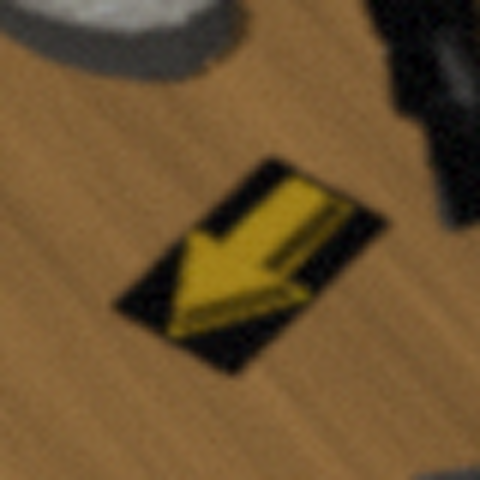

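The arrow sits inside its outline and points the right way. The holder's discs are at (411,217) and (399,268), so I'll work out its pose from them.

```bash
python3 - <<'E'
from h import *
p=load('w18.npy')
cv2.imwrite('pics/h18.png',cv2.resize(p['img'][180:305,350:470,::-1],None,fx=4.5,fy=4.5,interpolation=cv2.INTER_CUBIC))
a,b=ray(p,(411,217),.021)*1000,ray(p,(399,268.5),.021)*1000; d=b-a; print((a+b)/2,np.degrees(np.arctan2(d[1],d[0])),np.hypot(*d[:2]))
C=cloud(p); print(C[243,405]*1000,C[243,420]*1000)
E
```

```text
[636.0892372  -14.26431318  21.        ] -26.08657903292357 43.368639367421416
[637.45825817 -13.42838848  16.65218556] [639.39891366  -2.72327739  21.12324916]
```

View pics/h18.png

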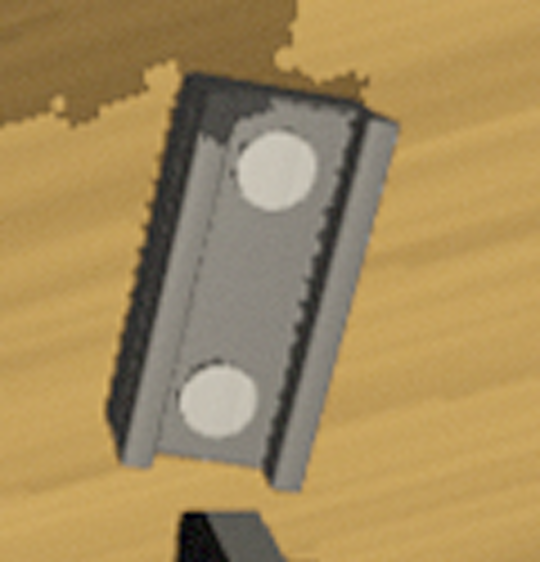

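```bash
python3 - <<'E'
from h import *
p=load('w18.npy')
f=lambda u,v: ray(p,(350+u/4.5-.4,180+v/4.5-.4),.024)[:2]*1000
fr,nr,nl=f(400,122),f(300,490),f(122,467)
print((fr+nl)/2,fr-nr,np.hypot(*(fr-nr)),np.hypot(*(nr-nl)),np.degrees(np.arctan2(*(nr-fr)[::-1])),np.degrees(np.arctan2(*(nr-nl)[::-1]))-90)
E
```

```text
[637.79636491 -14.00371572] [-61.35986086  31.36266197] 68.91044253989041 32.95972360956707 -27.072787505970815 -25.359835108947024
```

Emit:
play_rows(
  series=[
    {"travel": [1, 2, 0], "turn": [0, 0, -3], "claw": 7},
    {"travel": [1, 2, 0], "turn": [0, 0, -3], "claw": 7},
    {"travel": [1, 2.3, -1], "turn": [0, 0, -3.1], "claw": 7},
    {"travel": [0, 0, -2], "turn": [0, 0, 0], "claw": 7},
    {"travel": [0, 0, 0], "turn": [0, 0, 0], "claw": 7},
  ],
  force=40,
)

```text
t: 24.72
tool_pos: [0.6358, -0.0164, 0.1205]
tool_rot: [-0.601, -0.371, 0.373, 0.602]
force: [0.6, -0.1, 0.2]
gripper_width: 0.0701
```

```bash
python3 - <<'E'
from h import *
tool()
p=read_camera('wrist'); np.save('w19.npy',p,allow_pickle=True);save(p,'w19.png')
E
```

```text
t 24.73 tcp mm [635.8 -16.4 120.5] jaw ang 63.45 approach [-4.1e-03 -2.0e-04 -1.0e+00] w 70.1 F [ 0.6 -0.1  0.2] j6 -1.14 j1 -0.03
```

View pics/w19.png

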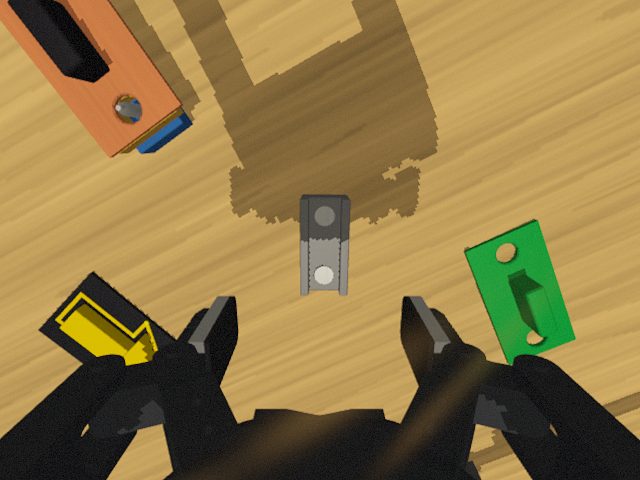

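```bash
python3 - <<'E'
from h import *
p=load('w19.npy')
f=lambda u,v,z=.024: ray(p,(u,v),z)[:2]*1000
P=[f(*x) for x in [(301,203),(350,203),(348,295),(301.5,295)]]
print(np.mean(P,0)); a,b=f(324.5,216,.021),f(324,275,.021); print((a+b)/2, np.degrees(np.arctan2(*(b-a)[::-1])))
for a,b in [(0,3),(1,2),(0,1)]: print(np.hypot(*(P[a]-P[b])),np.degrees(np.arctan2(*(P[b]-P[a])[::-1])))
tool()
E
```

```text
[639.21437355 -13.78564221]
[636.84077806 -13.2327748 ] -26.78546400232043
66.70490983369974 -27.085306668837454
66.68924413149512 -26.366974427008312
32.55732175282922 63.44101817143956
t 24.77 tcp mm [636.4 -16.6 121.5] jaw ang 63.41 approach [-2.7e-03 -2.0e-04 -1.0e+00] w 70.2 F [ 0.4 -0.2 -0.1] j6 -1.13 j1 -0.03
```

Emit:
play_rows(
  series=[
    {"travel": [0.1, 0.1, -3], "turn": [0, 0, 0], "claw": 7},
    {"travel": [0, 0, -3], "turn": [0, 0, 0], "claw": 7},
    {"travel": [0, 0, -2.5], "turn": [0, 0, 0], "claw": 7},
    {"travel": [0, 0, 0], "turn": [0, 0, 0], "claw": 7},
    {"travel": [0, 0, 0], "turn": [0, 0, 0], "claw": 7},
  ],
)

```text
t: 25.4
tool_pos: [0.6392, -0.015, 0.0389]
tool_rot: [0.602, 0.372, -0.371, -0.601]
force: [1.1, -0.9, 0.8]
gripper_width: 0.0699
```

```bash
python3 - <<'E'
from h import *
tool()
E
```

```text
t 25.40 tcp mm [639.2 -15.   38.9] jaw ang 63.36 approach [ 1.3e-03 -1.0e-04 -1.0e+00] w 69.9 F [ 1.1 -0.9  0.8] j6 -1.13 j1 -0.03
```

Emit:
play_rows(
  series=[
    {"travel": [-0.1, 0.15, -1.3], "turn": [0, 0, 0], "claw": 7},
    {"travel": [0, 0, -1.2], "turn": [0, 0, 0], "claw": 7},
    {"travel": [0, 0, 0], "turn": [0, 0, 0], "claw": 4.5},
    {"travel": [0, 0, 0], "turn": [0, 0, 0], "claw": 3},
    {"travel": [0, 0, 0], "turn": [0, 0, 0], "claw": 2.7},
  ],
  force=40,
)

```text
t: 26.02
tool_pos: [0.6378, -0.0129, 0.013]
tool_rot: [0.602, 0.372, -0.371, -0.602]
force: [-0.1, -0.2, -0.3]
gripper_width: 0.033
```

Emit:
play_rows(
  series=[
    {"travel": [0, 0, 0], "turn": [0, 0, 0], "claw": 2.7},
    {"travel": [0, 0, 0], "turn": [0, 0, 0], "claw": 2.7},
    {"travel": [0, 0, 0], "turn": [0, 0, 0], "claw": 2.7},
    {"travel": [0, 0, 0], "turn": [0, 0, 0], "claw": 2.7},
    {"travel": [0, 0, 0], "turn": [0, 0, 0], "claw": 2.7},
  ],
)

```text
t: 26.65
tool_pos: [0.6376, -0.0129, 0.0128]
tool_rot: [0.602, 0.371, -0.371, -0.602]
force: [-1.0, 0.7, 2.0]
gripper_width: 0.0331
```

```bash
python3 - <<'E'
from h import *
tool()
p=read_camera('wrist'); np.save('w20.npy',p,allow_pickle=True);save(p,'w20.png')
E
```

```text
t 26.65 tcp mm [637.6 -12.9  12.8] jaw ang 63.37 approach [ 1.e-04 -0.e+00 -1.e+00] w 33.1 F [-1.   0.7  2. ] j6 -1.13 j1 -0.02
```

View pics/w20.png

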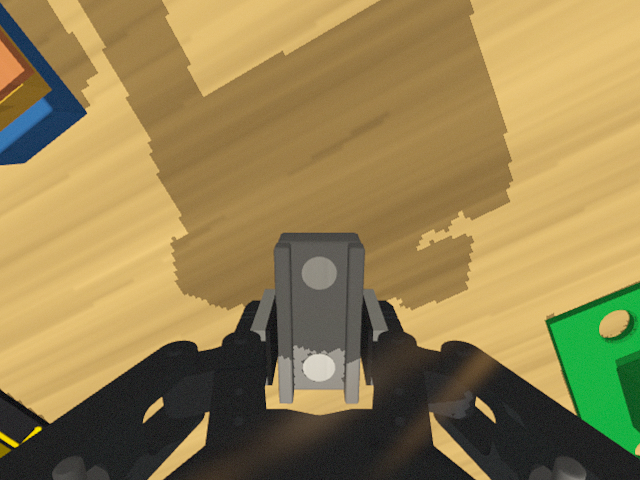

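```bash
python3 - <<'E'
from h import *
p=load('w20.npy'); f=lambda u,v,z: ray(p,(u,v),z)[:2]*1000
a,b=f(319,272.5,.021),f(318.5,367.5,.021);print((a+b)/2)
P=[f(*x,.024) for x in [(275.5,246),(364,246),(358,402),(280,402)]];print(np.mean(P,0),np.hypot(*(P[1]-P[2])))
E
```

```text
[635.81626843 -12.4339797 ]
[637.38225926 -12.95065828] 69.240951539945
```

Emit:
play_rows(
  series=[
    {"travel": [0, 0, 3], "turn": [0, 0, 0], "claw": 2.7},
    {"travel": [-1, 2, 4], "turn": [0, 0, 0], "claw": 2.7},
    {"travel": [-2, 4, 4], "turn": [0, 0, 0], "claw": 2.7},
    {"travel": [-3, 5, 3], "turn": [0, 0, 0], "claw": 2.7},
    {"travel": [-3, 5, 0], "turn": [0, 0, 0], "claw": 2.7},
  ],
)

```text
t: 27.32
tool_pos: [0.5497, 0.1462, 0.1538]
tool_rot: [0.602, 0.373, -0.369, -0.601]
force: [0.6, 1.1, -2.0]
gripper_width: 0.0332
```

Emit:
play_rows(
  series=[
    {"travel": [-2, 3, 0], "turn": [0, 0, 0], "claw": 2.7},
    {"travel": [-1, 2, 0], "turn": [0, 0, 0], "claw": 2.7},
    {"travel": [0, 0, 0], "turn": [0, 0, 0], "claw": 2.7},
    {"travel": [0, 0, 0], "turn": [0, 0, 0], "claw": 2.7},
    {"travel": [0, 0, 0], "turn": [0, 0, 0], "claw": 2.7},
  ],
)

```text
t: 27.95
tool_pos: [0.5193, 0.1939, 0.1512]
tool_rot: [0.602, 0.371, -0.371, -0.602]
force: [-0.6, -0.6, -1.1]
gripper_width: 0.0332
```

```bash
python3 - <<'E'
from h import *
tool()
p=read_camera('wrist'); np.save('w21.npy',p,allow_pickle=True);save(p,'w21.png')
E
```

```text
t 27.95 tcp mm [519.3 193.9 151.2] jaw ang 63.32 approach [-0.e+00 -2.e-04 -1.e+00] w 33.2 F [-0.6 -0.6 -1.1] j6 -0.75 j1 0.35
```

View pics/w21.png

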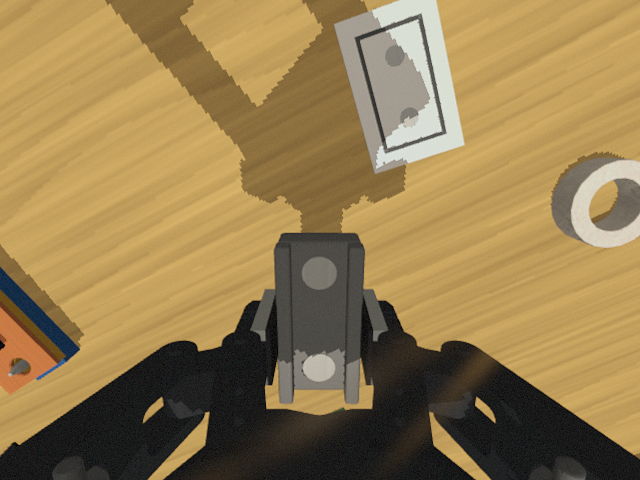

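```bash
python3 - <<'E'
from h import *
p=load('w21.npy'); f=lambda u,v,z=.003: ray(p,(u,v),z)[:2]*1000
cv2.imwrite('pics/h21.png',cv2.resize(p['img'][0:180,320:480,::-1],None,fx=3.3,fy=3.3,interpolation=cv2.INTER_CUBIC))
P=np.array([f(*x) for x in [(357,39),(421,16),(445,131),(386,152)]]); print(P.mean(0)); e=(P[2]+P[3]-P[0]-P[1])/2; w=P[1]-P[0]; print(np.hypot(*e),np.degrees(np.arctan2(*e[::-1])),np.hypot(*w),np.degrees(np.arctan2(*w[::-1])))
print((f(395,56)+f(409,117))/2)
E
```

```text
[450.09485314 298.10127055]
81.75058650452817 -8.928597370084441 46.907938825309294 81.19934965740163
[450.0674555  297.78791187]
```

View pics/h21.png

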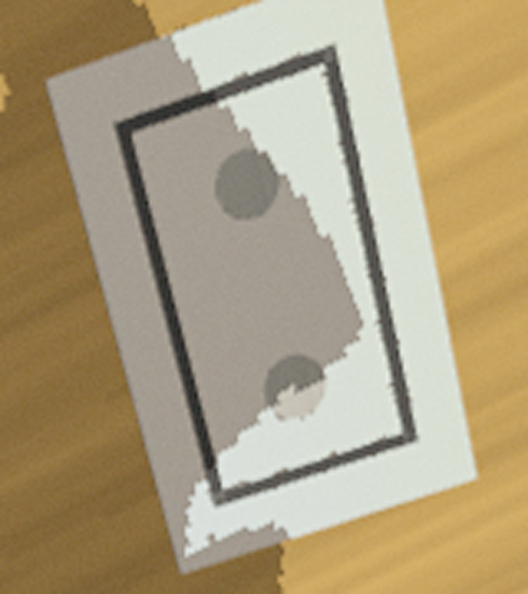

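The grey rectangle is centred at (450, 298) mm, angle −8.9°. Moving there with a turn of +17.7°.

Emit:
play_rows(
  series=[
    {"travel": [-2, 3, 0], "turn": [0, 0, 5], "claw": 2.7},
    {"travel": [-2.5, 4, -2], "turn": [0, 0, 7], "claw": 2.7},
    {"travel": [-2.4, 3.4, -3], "turn": [0, 0, 5.7], "claw": 2.7},
    {"travel": [0, 0, -3], "turn": [0, 0, 0], "claw": 2.7},
    {"travel": [0, 0, 0], "turn": [0, 0, 0], "claw": 2.7},
  ],
)

```text
t: 28.62
tool_pos: [0.4486, 0.2977, 0.0695]
tool_rot: [-0.537, -0.458, 0.461, 0.538]
force: [0.0, 0.3, -1.1]
gripper_width: 0.0333
```

Emit:
play_rows(
  series=[
    {"travel": [0, 0, -2], "turn": [0, 0, 0], "claw": 2.7},
    {"travel": [0, 0, -1], "turn": [0, 0, 0], "claw": 2.7},
    {"travel": [0, 0, 0], "turn": [0, 0, 0], "claw": 2.7},
    {"travel": [0, 0, 0], "turn": [0, 0, 0], "claw": 2.7},
    {"travel": [0, 0, 0], "turn": [0, 0, 0], "claw": 2.7},
  ],
)

```text
t: 29.25
tool_pos: [0.4503, 0.2989, 0.042]
tool_rot: [0.538, 0.46, -0.459, -0.537]
force: [0.2, 0.6, -1.5]
gripper_width: 0.0331
```

```bash
python3 - <<'E'
from h import *
tool()
p=read_camera('wrist'); np.save('w22.npy',p,allow_pickle=True);save(p,'w22.png')
E
```

```text
t 29.25 tcp mm [450.3 298.9  42. ] jaw ang 81.06 approach [ 9.e-04  6.e-04 -1.e+00] w 33.1 F [ 0.2  0.6 -1.5] j6 -0.83 j1 0.58
```

View pics/w22.png

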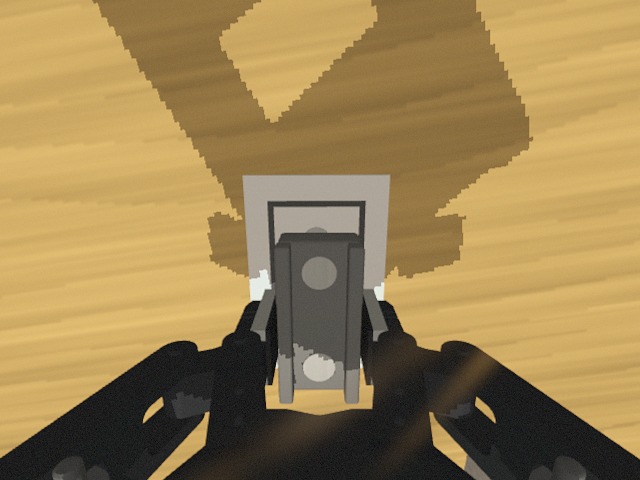

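Emit:
play_rows(
  series=[
    {"travel": [0, -0.1, -1.2], "turn": [0, 0, 0], "claw": 2.7},
    {"travel": [0, 0, -1], "turn": [0, 0, 0], "claw": 2.7},
    {"travel": [0, 0, -0.45], "turn": [0, 0, 0], "claw": 2.7},
    {"travel": [0, 0, 0], "turn": [0, 0, 0], "claw": 2.7},
    {"travel": [0, 0, 0], "turn": [0, 0, 0], "claw": 2.7},
  ],
)

```text
t: 29.92
tool_pos: [0.4493, 0.2973, 0.0155]
tool_rot: [-0.537, -0.459, 0.46, 0.537]
force: [-6.6, -4.1, 21.9]
gripper_width: 0.0333
```

```bash
python3 - <<'E'
from h import *
tool()
p=read_camera('wrist'); cv2.imwrite('pics/w23c.png',cv2.resize(p['img'][150:430,220:420,::-1],None,fx=2.1,fy=2.1,interpolation=cv2.INTER_CUBIC))
E
```

```text
t 29.93 tcp mm [449.3 297.3  15.5] jaw ang 81.08 approach [-1.2e-03 -8.0e-04 -1.0e+00] w 33.3 F [-6.6 -4.1 21.9] j6 -0.83 j1 0.58
```

View pics/w23c.png

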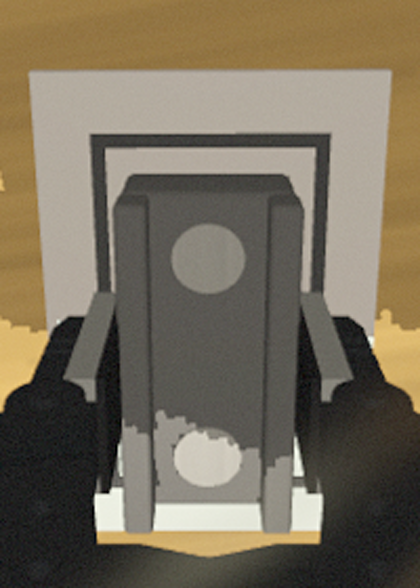

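The holder is on the pad and centred in the rectangle, with even side gaps. I'll ease off the pressure and release.

Emit:
play_rows(
  series=[
    {"travel": [0, 0, 0.1], "turn": [0, 0, 0], "claw": 2.7},
    {"travel": [0, 0, 0], "turn": [0, 0, 0], "claw": 4},
    {"travel": [0, 0, 0], "turn": [0, 0, 0], "claw": 5.5},
    {"travel": [0, 0, 0], "turn": [0, 0, 0], "claw": 5.5},
    {"travel": [0, 0, 2], "turn": [0, 0, 0], "claw": 5.5},
  ],
)

```text
t: 30.6
tool_pos: [0.449, 0.2971, 0.0347]
tool_rot: [-0.537, -0.459, 0.461, 0.538]
force: [-0.0, 1.4, 0.0]
gripper_width: 0.0549
```

Emit:
play_rows(
  series=[
    {"travel": [0, 0, 4], "turn": [0, 0, 0], "claw": 5.5},
    {"travel": [0, 0, 5], "turn": [0, 0, 0], "claw": 5.5},
    {"travel": [0, -3, 5], "turn": [0, 0, -5], "claw": 5.5},
    {"travel": [0, -5, 3], "turn": [0, 0, -5], "claw": 5.5},
    {"travel": [0, 0, 0], "turn": [0, 0, 0], "claw": 5.5},
  ],
)

```text
t: 31.22
tool_pos: [0.4509, 0.2161, 0.2081]
tool_rot: [0.576, 0.411, -0.409, -0.576]
force: [0.6, 0.6, -1.0]
gripper_width: 0.055
```

```bash
python3 - <<'E'
from h import *
tool()
p=read_camera('wrist'); save(p,'w24.png'); cv2.imwrite
q=read_camera('scene'); r=read_camera('side')
ims=[]
for X in [(.45,.298,.01),(.643,-.204,.01),(.466,-.082,.03)]:
  for k in (q,r):
    u,v=proj(k,X).astype(int); ims.append(cv2.resize(k['img'][v-35:v+35,u-35:u+35,::-1],(260,260),interpolation=cv2.INTER_CUBIC))
cv2.imwrite('pics/f.png',np.vstack([np.hstack(ims[0::2]),np.hstack(ims[1::2])]))
save(q,'fscene.png')
E
```

```text
t 31.23 tcp mm [450.9 216.1 208.1] jaw ang 70.89 approach [ 0.0037  0.0012 -1.    ] w 55.0 F [ 0.6  0.6 -1. ] j6 -0.79 j1 0.44
```

View pics/w24.png

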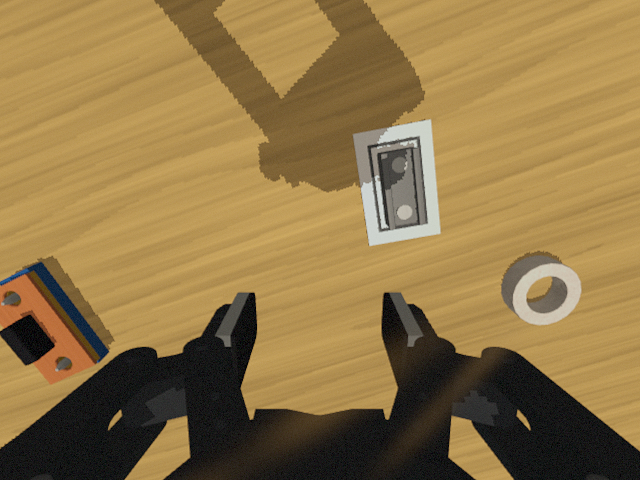

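View pics/f.png

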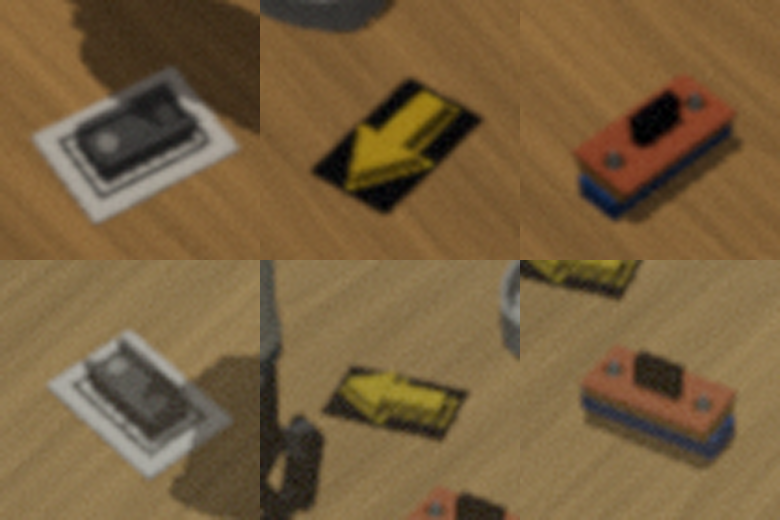

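View pics/fscene.png

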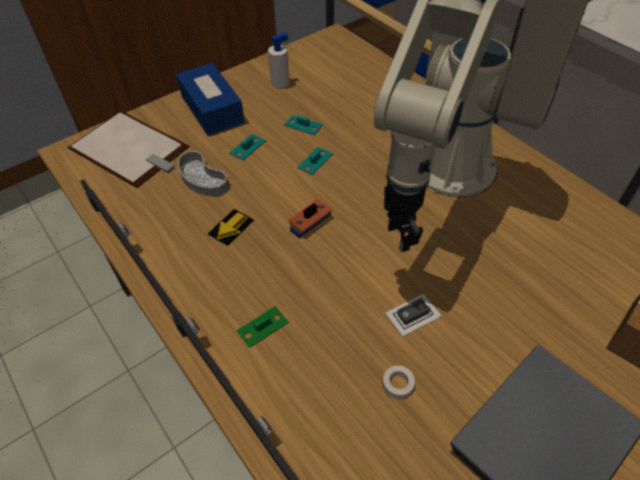

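Everything is in place, the dish and tape haven't moved, and the arm is clear of everything. Handing in.

```bash
python3 -c "
from rig import *
print(close_job())"
```

```text
the job is handed in; nothing more can be done
None
```

The job is done as asked and handed in at about 31 s of the 106 s allowed.

- **Stack:** The brass grid went over the base pins first, then the copper filter. The last scene and side pictures show both lying flat, with both pins through the holes.
- **Arrow marker:** It lies flat inside its outline and points the same way. The gap was about 5 mm at the tail and even at the sides when I set it down.
- **Marker holder:** It lies inside the grey rectangle, well centred. It pressed on the pad with about 22 N for a moment before I eased off and released it.
- **Bystanders:** The kidney dish and tape roll look unmoved in the pictures; I never came near them. The teal and green look-alike filters were left alone.

**Checks that disagreed:**
- Early positions from the scene and side cameras were up to about 9 mm off the wrist camera's, because block sides were counted as tops. I used the wrist camera's values.
- One automatic fit of the arrow outline failed, so I measured that outline by hand from an enlarged crop.
- I judged the final placements by eye from the pictures and did not re-measure them.

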